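Put three potted cacti back on their own drip trays

ROBOT

A 7-joint arm with a two-finger parallel gripper is mounted at the origin on the work surface. World frame = base frame: x ahead of the robot, y to its left, z up, the work surface at z = 0. Lengths are in m, angles in degrees, forces in N, time in s.
With the tool pointing down it reaches from about 0.425 to 0.875 m from the base axis. Payload 4.7 kg.
Tool frame: the origin (TCP) lies midway between the tips of the shut fingers; the grasp point (between the pads) lies env.grip_point_offset behind it (env.grip_point_offset is the distance from the TCP to the grasp point, in m); x points along the fingers, y is the direction in which the jaws open and shut, and the axes are right-handed (so a half turn about x gives the same grasp; the last joint's range is limited). The gripper opens to 87 mm and grips with 3 to 60 N. Pads are 19 mm wide; open, the fingers measure 117 mm over their backs; the gripper's body (75 mm by 190 mm) begins 51 mm behind the grasp point.
Start: joints at [-64.166, 18.392, -4.016, 83.108, 1.295, 78.541, -3.26], TCP at [0.275, 0.589, 0.223] pointing down, gripper open.
Joint ranges: [-163.93, 163.93], [-17.29, 119.83], [-79.2, 71.16], [3.27, 140.29], [-89.18, 269.18], [5.43, 117.66], [-154.24, 154.24]. Speed limits (degrees/s): [147.25, 147.25, 180, 180, 180, 180, 180].

INTERFACE

Orientations are given as [roll, pitch, yaw] about the fixed x, y, z axes, in that order (R = Rz(yaw) Ry(pitch) Rx(roll)).
In Python, from cell import readout, read_camera, camera_params, sign_off, spot_in, pinpoint, env gives the robot as it stands.
- The arm moves only by the shell command python3 -m pendant 'ROWS' [OPENING] [FORCE]. ROWS is a JSON object of lists of equal length, an entry for each row: "xyz": the shift along the world's x, y, z in m, a list of three; "turn": the turn about the world's z in rad. A call has 1 to 10 rows; each row shifts and turns the pose as measured when the row begins; what a row does not reach is not made up. A row lasts 1/8 s, in which the tool goes at most 62.5 mm and 10.7 degrees, less where a joint would pass 70% of its speed; a pose out of reach is approached as far as the arm can. A call is refused whole if a number of a shift passes 0.0625 or a number of a turn 0.188, either way. A call with a gripper value outside its range is refused whole. OPENING is the opening, from 0 (shut) to 1 (fully open), set as the call begins (- or left out, the last holds). The fingers move at their own pace and stop on an object; FORCE is the grip in N (left out, the last holds). Time passes only in rows, so rows that do not move let the fingers close. It gives the time, the measured TCP pose, the force and the opening at its end, in the units of the state.
- readout.get_obs(): the state, without advancing time (a new reading comes with each control period).
- read_camera(name): name is "scene" or "side" or "wrist"; returns the picture (480x640x3 uint8, red, green, blue); there is no depth.
- camera_params(name): a dict with "fx", "fy", "cx", "cy" (pixels), "rvec" (rotation vector, rad) and "tvec" (3), from world to camera coordinates, as OpenCV has them; the wrist camera has in their place "hand_eye" (4x4, takes a point from camera to tool coordinates, whose origin is the TCP and whose axes are the tool frame's). Camera axes: x right, y down, z forward; pixel columns grow to the right and rows downward; lengths in m; the calibration is good to about 2 mm. A picture is of the moment at which its call begins: read the wrist's pose just before it. camera_params takes no time and is no camera call.
- sign_off(): hands the job in, once; it reports no verdict.
Trained networks look in the newest picture that a camera, given by its name, has taken for a name from the list of things; names that differ only in an ending like _2 or _b are one class to them, and where a whole thing is asked for, a point or a joint stands for the part that bears it (a point fixed in the world has none). Each returns a list of dicts, best first, with "score" (0 to 1); they miss things now and then, are a little off and sometimes report something else, mostly with a low value. They report only what shows in the picture. A call takes as long as a camera call.
- spot_in(camera, name): "at" ([x, y, z] in m, in the coordinates of the camera as it stood for that picture, good to about 4 mm: the middle of the surface that is visible of it).
- pinpoint(camera, name): "at" ([x, y, z] in m, in the coordinates of the camera as it stood for that picture, good to about 4 mm: a listed point, or the origin of a listed thing).
The state is a dict: "time_s": time; "qpos": joint angles; "joint_velocities": joint speeds; "effort": joint torques, N m; "tool_pos": TCP position; "tool_rot": TCP orientation; "force": force on the tool from outside, world axes, zero at the start; "wrist_torque": the same for the moment, N m; "grip_width": finger opening in m.
Only numpy, scipy, OpenCV 4.12 (cv2) and the standard library are available. Lean on these libraries where they do the work, as an engineer would, in place of code of your own. Each camera call takes 0.05 s, during which the arm holds its last target.

TASK

After watering, the three little planters were put back on the wrong drip trays. Swap them round so that each planter stands flat in the middle of the tray of its own shape (round in round, square in square, oblong in oblong, its sides in line with the tray's), using the empty cork mat as a spot to park one meanwhile. Set each one down gently without dropping it, keep them upright, and do not shift the mug, the spray bottle or the pencil cup.

Things in the scene. Friction and masses are not known exactly. Their poses are not given: they have to be found in the camera images.
- pot_round: Round white ceramic planter with one ball cactus. Foot 52 mm across; a straight rim band 62 mm across runs from 36 to 58 mm above the foot and is the part to grip; the cactus rises to 88 mm above the foot in the middle. About 0.25 to 0.5 kg. Origin: centre of the underside, z up. Rigid, strong enough for a grip of 60 N.
- pot_square: Square white ceramic planter, 58 x 58 mm, straight sides, 58 mm high, with three small column cacti that rise to 85 mm above the foot, within 21 mm of the middle. About 0.25 to 0.5 kg. Origin: centre of the underside; x and y square to the sides, z up. Grip across two parallel sides; stands a grip of 60 N.
- pot_oblong: Oblong white ceramic planter, 104 mm (along its x) x 54 mm (along its y), straight sides, 52 mm high, with a row of three small aloes that rise to 78 mm above the foot. About 0.3 to 0.65 kg. Origin: centre of the underside, z up. Grip across the 54 mm width; stands a grip of 60 N. At the start it sits across the rim of a tray that is too small for it.
- tray_round: Round dark wooden drip tray, fixed to the desk, 92 mm across outside, 80 mm inside, rim 12 mm high, inner floor 6 mm above the desk. Origin: centre of the underside, at desk height; z up.
- tray_square: Square dark wooden drip tray, fixed to the desk, 96 x 96 mm outside, 84 x 84 mm inside, rim 12 mm high, inner floor 6 mm above the desk. Origin: centre of the underside; x and y square to its sides, z up.
- tray_oblong: Oblong dark wooden drip tray, fixed to the desk, 142 mm (along its x) x 92 mm (along its y) outside, 130 x 80 mm inside, rim 12 mm high, inner floor 6 mm above the desk. Origin: centre of the underside, z up.
- cork_mat: Empty square cork mat, fixed flat on the desk, 120 x 120 mm, 5 mm thick: the free spot. Origin: centre of the underside; x and y square to its sides.
- mug: Blue ceramic mug, 76 mm across, 88 mm high, loose bystander. Origin: centre of the underside; the handle is on its +y side and reaches about 70 mm from the axis.
- mister: Amber glass spray bottle with a black pump head, 54 mm across, 131 mm high, loose bystander. Origin: centre of the underside.
- pencil_cup: Dark metal pencil cup, 72 mm across, pencils standing up to 167 mm above the desk, loose bystander. Origin: centre of the underside.

How it is judged:
By the outcome, as a careful person would: the job done as asked, in the order asked, and still so for the second after the job is handed in, with the robot touching nothing.
It also fails if it takes over 112 s, if anything falls off the work surface, if the arm or the gripper's body presses on something with over 40 N, if the wrist force passes 120 N, or if a joint passes its speed limit or range.

## Working session

There is one attempt and no reset: what is moved stays moved. The work goes in short steps, Python scripts to look and compute and a shell command to move; the robot and the scene stay as the last step left them, time stands still between calls to the robot, and variables do not carry over. Pictures are saved under pics/ and viewed, and the job is handed in when it is done.

```bash
ls; mkdir -p pics
cat > h.py <<'E'
import numpy as np, cv2
from scipy.spatial.transform import Rotation as R
from cell import readout, read_camera, camera_params, sign_off, spot_in, pinpoint, env
def T_cam(name):  # camera->world
    p=camera_params(name); T=np.eye(4)
    if 'hand_eye' in p:
        o=readout.get_obs(); W=np.eye(4); W[:3,:3]=R.from_euler('xyz',o['tool_rot'],degrees=True).as_matrix(); W[:3,3]=o['tool_pos']
        return W@np.array(p['hand_eye'])
    Rm=R.from_rotvec(np.array(p['rvec']).ravel()).as_matrix()
    T[:3,:3]=Rm.T; T[:3,3]=-Rm.T@np.array(p['tvec']).ravel(); return T
def snap(name,fn):
    T=T_cam(name); im=read_camera(name); cv2.imwrite('pics/'+fn,cv2.cvtColor(im,cv2.COLOR_RGB2BGR)); return im,T
def ray(name,T,u,v,z):
    p=camera_params(name); d=T[:3,:3]@np.array([(u-p['cx'])/p['fx'],(v-p['cy'])/p['fy'],1]); o=T[:3,3]
    return o+d*(z-o[2])/d[2]
def proj(name,T,P):
    p=camera_params(name); c=(np.linalg.inv(T)@np.r_[P,1])[:3]; return np.array([p['fx']*c[0]/c[2]+p['cx'],p['fy']*c[1]/c[2]+p['cy']])
E
python3 - <<'E'
from h import *
print(readout.get_obs()); print(env.grip_point_offset)
for c in ['scene','side','wrist']:
    im,T=snap(c,c+'0.png'); print(c,T.round(3).tolist())
    for n in ['pot_round','pot_square','pot_oblong','tray_round','tray_square','tray_oblong','cork_mat','mug','mister','pencil_cup']:
        r=pinpoint(c,n)
        print(n,[( (T@np.r_[q['at'],1])[:3].round(3).tolist(),round(q['score'],2)) for q in r[:2]])
print(readout.get_obs()['time_s'])
E
```

```text
pics
{'time_s': 0.0, 'qpos': array([-64.16726285,  18.4392244 ,  -4.01669368,  83.17361332,
         1.29674359,  78.5402262 ,  -3.2612614 ]), 'joint_velocities': array([ 0.04040753,  0.09265168,  0.01738166,  0.09586114, -0.03414834,
       -0.00288652,  0.01462474]), 'effort': array([-3.51343788e-04, -4.91284883e+01, -4.04369496e-01, -3.12531245e+01,
       -6.39478443e-02,  4.34904615e-02,  2.05965980e-04]), 'tool_pos': array([0.27477338, 0.58847064, 0.2214711 ]), 'tool_rot': array([ -86.28100492,   89.89205184, -111.30383147]), 'force': array([-0.26920338, -0.22361042, -0.11955425]), 'wrist_torque': array([-0.01207576,  0.0235793 ,  0.01994509]), 'grip_width': 0.08687843886641183}
0.0187
scene [[-0.177, 0.85, -0.496, 1.027], [0.984, 0.146, -0.1, 0.071], [-0.013, -0.506, -0.863, 0.891], [0.0, 0.0, 0.0, 1.0]]
pot_round [([0.462, 0.056, 0.005], 0.56), ([0.621, 0.057, 0.0], 0.33)]
pot_square [([0.64, 0.256, 0.005], 0.71), ([0.631, -0.326, -0.001], 0.43)]
pot_oblong [([0.629, -0.124, 0.012], 0.83)]
tray_round [([0.63, -0.125, -0.001], 0.95)]
tray_square [([0.466, 0.06, -0.001], 0.7), 
[... 333 characters left out ...]
93], [0.0, 0.0, 0.0, 1.0]]
pot_round [([0.462, 0.054, 0.008], 0.8)]
pot_square [([0.639, 0.257, 0.006], 0.6)]
pot_oblong [([0.631, -0.126, 0.013], 0.92)]
tray_round [([0.63, -0.124, 0.002], 0.59)]
tray_square [([0.473, 0.057, 0.003], 0.85)]
tray_oblong [([0.639, 0.26, 0.004], 0.67)]
cork_mat [([0.458, -0.319, -0.004], 0.57)]
mug [([0.444, -0.129, 0.004], 0.94)]
mister [([0.621, 0.06, 0.001], 0.9)]
pencil_cup [([0.632, -0.329, 0.001], 0.75)]
wrist [[0.424, 0.866, 0.265, 0.203], [0.906, -0.405, -0.125, 0.624], [-0.001, 0.293, -0.956, 0.385], [0.0, 0.0, 0.0, 1.0]]
pot_round []
pot_square []
pot_oblong []
tray_round []
tray_square []
tray_oblong []
cork_mat []
mug []
mister []
pencil_cup []
1.65
```

View pics/scene0.png

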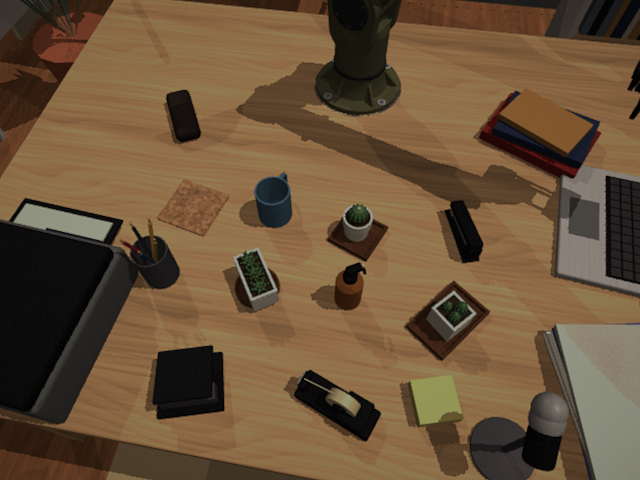

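View pics/side0.png

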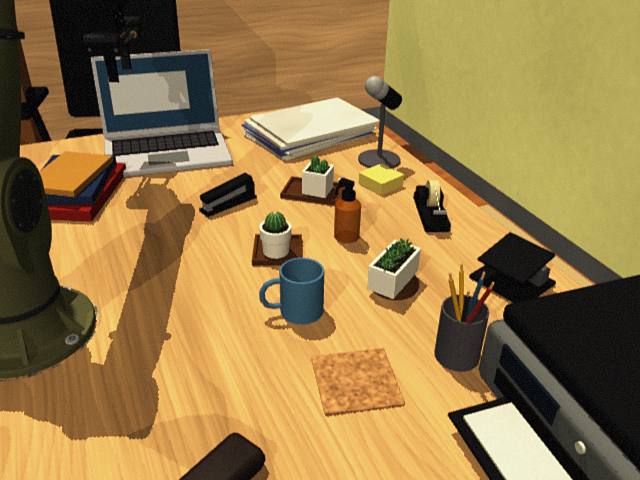

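The scene view shows the round pot on the square tray (357,235), the oblong pot on the round tray (257,283) and the square pot on the oblong tray (449,318). The mat at (193,207) is free. The detections agree with the picture. Next I'll move the wrist camera over the pots to measure yaws.

```bash
python3 - <<'E'
from h import *
print(camera_params('wrist')['fx'],T_cam('wrist')[:3,3]); o=readout.get_obs()
print(R.from_euler('xyz',o['tool_rot'],degrees=True).as_matrix().round(3))
E
python3 -m pendant '{"xyz":[[0.05,-0.04,0.02],[0.05,-0.04,0.02],[0.05,-0.05,0.02],[0.05,-0.05,0.01],[0.05,-0.05,0],[0.05,-0.05,0],[0.03,-0.03,0]],"turn":[0,0,0,0,0,0,0]}'
```

```text
370.37499056484893 [0.20264182 0.62406059 0.38498048]
[[ 0.     0.423  0.906]
 [ 0.     0.906 -0.423]
 [-1.     0.     0.   ]]
time_s: 2.52
tool_pos: [0.5742, 0.3055, 0.2886]
tool_rot: [99.5, 89.9, 75.1]
force: [-0.5, 0.6, -0.0]
grip_width: 0.0869
```

View pics/wrist0.png

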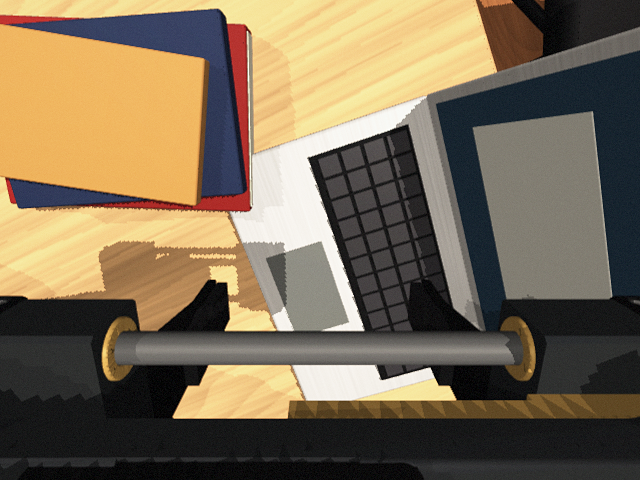

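```bash
cat > look.py <<'E'
from h import *
import sys
fn=sys.argv[1]; im,T=snap('wrist',fn); p0=readout.get_obs()
print(T[:3,:3].round(3).tolist(),T[:3,3].round(3))
for n in sys.argv[2:]:
    print(n,[((T@np.r_[q['at'],1])[:3].round(4).tolist(),round(q['score'],2)) for q in pinpoint('wrist',n)[:2]])
np.save('pics/'+fn[:-4]+'_T.npy',T)
E
python3 look.py w1.png pot_square tray_oblong pot_round tray_square
```

```text
[[0.413, 0.871, 0.267], [0.911, -0.395, -0.119], [0.002, 0.292, -0.956]] [0.501 0.339 0.451]
pot_square [([0.6436, 0.2598, 0.0064], 0.89)]
tray_oblong []
pot_round [([0.4668, 0.0543, 0.0063], 0.71)]
tray_square [([0.4663, 0.0624, 0.0013], 0.86)]
```

View pics/w1.png

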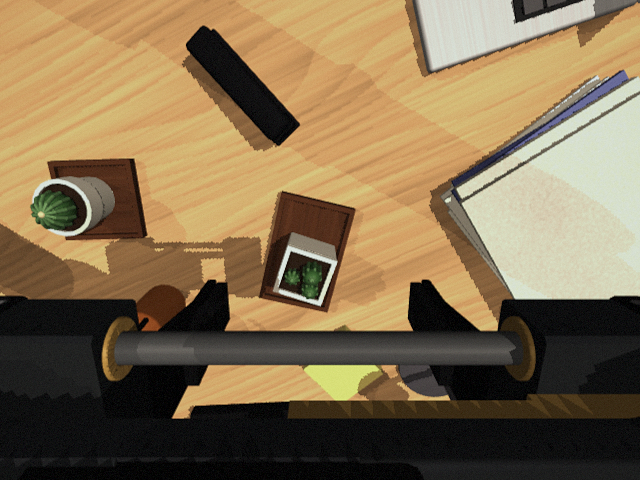

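Run:
```python
import cv2
im=cv2.imread('pics/w1.png')
a=cv2.resize(im[180:320,250:370],None,fx=4,fy=4,interpolation=cv2.INTER_CUBIC)
b=cv2.resize(im[145:255,20:160],None,fx=4,fy=4,interpolation=cv2.INTER_CUBIC)
cv2.imwrite('pics/a1.png',a);cv2.imwrite('pics/b1.png',b)
```

```text
(no output)
```

View pics/a1.png

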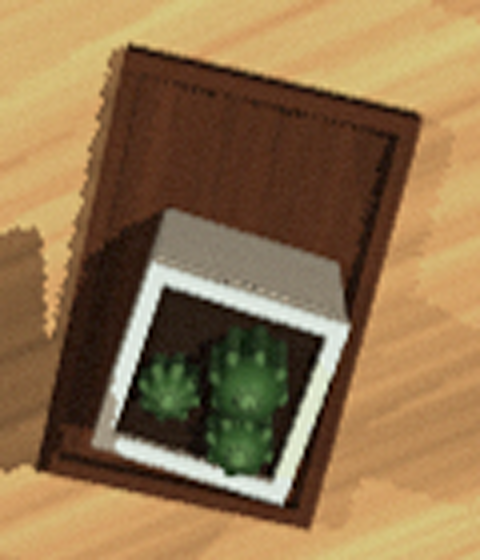

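View pics/b1.png

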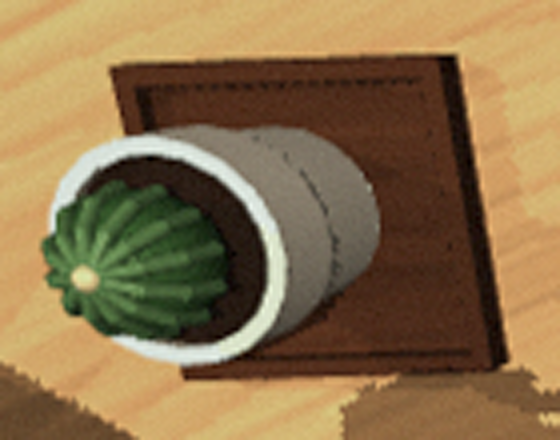

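```bash
cat > fit.py <<'E'
from h import *
from scipy.optimize import least_squares
def fitrect(cam,T,pix,L,W,z,g):
    # pix: list of (corner sign x, sign y, u, v)
    def f(p):
        c,s=np.cos(p[2]),np.sin(p[2]); r=[]
        for sx,sy,u,v in pix:
            x,y=sx*L/2,sy*W/2
            r+=list(proj(cam,T,[p[0]+c*x-s*y,p[1]+s*x+c*y,z])-[u,v])
        return r
    s=least_squares(f,g); return s.x[:2].round(4),round(np.degrees(s.x[2]),2),np.round(s.fun,1)
def auto(cam,T,corners,L,W,z):
    # corners in image order going round, first edge along L
    P=[ray(cam,T,u,v,z)[:2] if u is not None else None for u,v in corners]
    lens=[round(float(np.linalg.norm(P[i]-P[(i+1)%4])),4) for i in range(4) if P[i] is not None and P[(i+1)%4] is not None]
    e=P[1]-P[0]; g=np.r_[np.mean([p for p in P if p is not None],axis=0),np.arctan2(e[1],e[0])]
    n=P[2]-P[1]; sg=np.sign(e[0]*n[1]-e[1]*n[0])
    S=[(-1,-sg),(1,-sg),(1,sg),(-1,sg)]
    return lens,fitrect(cam,T,[(*S[i],*corners[i]) for i in range(4) if P[i] is not None],L,W,z,g)
def cr(l,ox,oy,k=4): return [(ox+u/k-.5+.5/k,oy+v/k-.5+.5/k) if u is not None else (None,None) for u,v in l]
E
python3 - <<'E'
from fit import *
T=np.load('pics/w1_T.npy')
print('tray_ob',auto('wrist',T,cr([(420,116),(308,526),(40,468),(128,46)],250,180),.142,.092,.012))
print('pot_sq',auto('wrist',T,cr([(158,262),(350,323),(285,505),(112,441)],250,180),.058,.058,.064))
print('tray_sq',auto('wrist',T,cr([(112,66),(440,58),(490,370),(None,None)],20,145),.096,.096,.012))
print('round',ray('wrist',T,*cr([(168,249)],20,145)[0],.064))
E
```

```text
tray_ob ([0.1417, 0.0898, 0.1419, 0.0902], (array([0.6353, 0.2615]), np.float64(-37.82), array([ 0.9, -0. ,  0.7,  0.2, -0.9, -0. , -0.7, -0.1])))
pot_sq ([0.0559, 0.0588, 0.0533, 0.0555], (array([0.6432, 0.2607]), np.float64(47.39), array([-0.1, -0.2,  1.8,  0. ,  1.6, -0.7, -3.4,  1. ])))
tray_sq ([0.0957, 0.0946], (array([0.4698, 0.0621]), np.float64(66.85), array([-0.5, -0.4, -0.1, -0.3,  0.6,  0.8])))
round [0.46402909 0.05732878 0.064     ]
```

```bash
python3 -m pendant '{"xyz":[[-0.025,-0.05,0],[-0.025,-0.05,-0.02],[-0.025,-0.05,-0.03],[-0.025,-0.05,-0.03],[-0.02,-0.045,-0.03],[0,0,0]],"turn":[0,0,0,0,0,0]}'
python3 - <<'E'
from fit import *
T=np.load('pics/w1_T.npy')
print('pot_sq',auto('wrist',T,cr([(158,262),(350,323),(285,505),(None,None)],250,180),.058,.058,.064))
E
```

```text
time_s: 3.52
tool_pos: [0.4411, 0.0719, 0.1741]
tool_rot: [124.6, 89.5, 101.9]
force: [-0.1, 0.9, 0.6]
grip_width: 0.087
pot_sq ([0.0559, 0.0588], (array([0.6429, 0.2595]), np.float64(46.67), array([-0.9, -0.2,  0.8,  0.6,  0.1, -0.3])))
```

```bash
python3 -m pendant '{"xyz":[[0.023,-0.016,-0.03],[0,0,0],[0,0,0]],"turn":[0,0,0]}'; python3 look.py w2.png pot_round
```

```text
time_s: 3.9
tool_pos: [0.4656, 0.0628, 0.1464]
tool_rot: [98.4, 89.2, 76.2]
force: [-0.3, -0.2, -0.1]
grip_width: 0.0871
[[0.378, 0.885, 0.273], [0.926, -0.365, -0.099], [0.012, 0.291, -0.957]] [0.391 0.092 0.309]
pot_round [([0.4649, 0.0523, 0.0061], 0.93)]
```

View pics/w2.png

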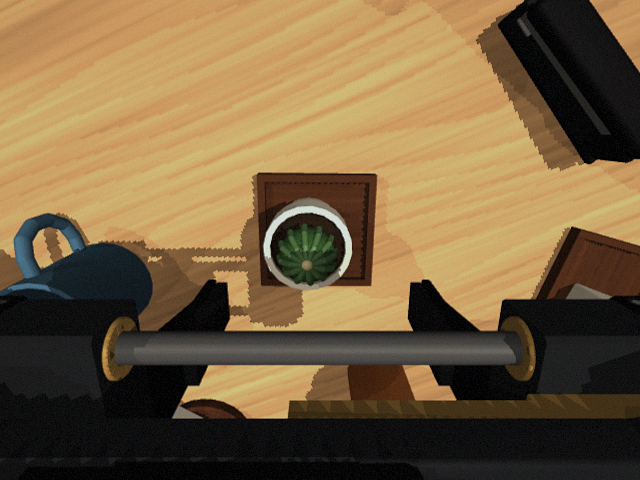

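```bash
python3 - <<'E'
from fit import *
T=np.load('pics/w2_T.npy')
print('tray_sq',auto('wrist',T,[(259,173),(377,174.5),(371,286),(262,286)],.096,.096,.012))
print('round',ray('wrist',T,308,244.5,.064))
print(readout.get_obs()['tool_pos'],T_cam('wrist')[:3,:3].round(3).tolist())
E
python3 -m pendant '{"xyz":[[-0.0015,-0.007,-0.03],[0,0,-0.03],[0,0,0]],"turn":[0,0,0]}'
```

```text
tray_sq ([0.0939, 0.0967, 0.095, 0.0975], (array([0.4704, 0.0628]), np.float64(67.09), array([-1.4,  0.7,  1.2,  0.5,  0.7, -0.3, -0.5, -1. ])))
round [0.46214753 0.05864454 0.064     ]
[0.46539014 0.06229221 0.14625876] [[0.378, 0.884, 0.273], [0.926, -0.365, -0.099], [0.012, 0.291, -0.957]]
time_s: 4.38
tool_pos: [0.4655, 0.0586, 0.0883]
tool_rot: [81.8, 89.0, 59.9]
force: [-0.2, -0.1, 0.3]
grip_width: 0.0871
```

```bash
python3 -m pendant '{"xyz":[[-0.003,-0.001,-0.03],[0,0,-0.02],[0,0,0],[0,0,0]],"turn":[0,0,0,0]}'
```

```text
time_s: 4.88
tool_pos: [0.4674, 0.0608, 0.0443]
tool_rot: [66.8, 88.5, 45.0]
force: [0.9, -0.2, -0.5]
grip_width: 0.0874
```

```bash
cat > st.py <<'E'
from h import *
o=readout.get_obs(); M=R.from_euler('xyz',o['tool_rot'],degrees=True).as_matrix()
print('t',round(o['time_s'],2),'tcp',o['tool_pos'].round(4),'jawyaw',round(np.degrees(np.arctan2(M[1,1],M[0,1])),2),'x-axis',M[:,0].round(4),'grip pt',(o['tool_pos']-M[:,0]*.0187).round(4),'F',o['force'].round(1),'q',o['qpos'].round(1))
E
python3 st.py; python3 -m pendant '{"xyz":[[0,0,0],[0,0,0]],"turn":[0,0]}'; python3 st.py
```

```text
t 4.88 tcp [0.4674 0.0608 0.0443] jawyaw 68.3 x-axis [ 0.0187  0.0188 -0.9996] grip pt [0.4671 0.0604 0.063 ] F [ 0.9 -0.2 -0.5] q [-26.4   5.7  17.2 120.7  -3.2  52.7  60.9]
time_s: 5.12
tool_pos: [0.4691, 0.0613, 0.0466]
tool_rot: [63.4, 88.3, 41.7]
force: [0.3, 0.8, 0.0]
grip_width: 0.0869
t 5.12 tcp [0.4691 0.0613 0.0466] jawyaw 68.32 x-axis [ 0.0224  0.02   -0.9995] grip pt [0.4687 0.061  0.0653] F [0.3 0.8 0. ] q [-26.4   5.5  17.2 120.6  -3.2  52.8  60.9]
```

```bash
python3 - <<'E'
from h import *
for i in range(3):
    o=readout.get_obs(); print(o['time_s'],o['tool_pos'].round(5),o['qpos'].round(3)); read_camera('wrist')
E
python3 -m pendant '{"xyz":[[0,0,0]],"turn":[0]}'; python3 st.py
```

```text
5.125 [0.46908 0.06134 0.04662] [-26.371   5.511  17.15  120.569  -3.199  52.751  60.9  ]
5.175 [0.46912 0.06133 0.04658] [-26.369   5.517  17.152 120.569  -3.204  52.743  60.901]
5.225 [0.46888 0.06125 0.04632] [-26.367   5.531  17.153 120.589  -3.203  52.738  60.902]
time_s: 5.4
tool_pos: [0.4686, 0.0611, 0.0461]
tool_rot: [64.4, 88.3, 42.7]
force: [0.7, 0.4, -0.6]
grip_width: 0.0871
t 5.4 tcp [0.4686 0.0611 0.0461] jawyaw 68.31 x-axis [ 0.0213  0.0197 -0.9996] grip pt [0.4682 0.0608 0.0648] F [ 0.7  0.4 -0.6] q [-26.4   5.5  17.2 120.6  -3.2  52.7  60.9]
```

```bash
python3 -m pendant '{"xyz":[[-0.005,-0.003,-0.006],[-0.002,-0.001,-0.006]],"turn":[0,0]}'; python3 st.py
```

```text
time_s: 5.65
tool_pos: [0.4613, 0.0569, 0.0335]
tool_rot: [64.1, 88.3, 42.4]
force: [-0.0, 0.1, 1.4]
grip_width: 0.0872
t 5.65 tcp [0.4613 0.0569 0.0335] jawyaw 68.31 x-axis [ 0.0217  0.0198 -0.9996] grip pt [0.4608 0.0565 0.0522] F [-0.   0.1  1.4] q [-26.1   5.7  17.3 122.2  -3.4  51.   61.4]
```

Close the jaws (25 N).

```bash
python3 -m pendant '{"xyz":[[0.001,0,0.001],[0,0,0],[0,0,0],[0,0,0]],"turn":[0,0,0,0]}' 0 30; python3 st.py
```

```text
time_s: 6.15
tool_pos: [0.4619, 0.0571, 0.034]
tool_rot: [65.3, 88.3, 43.6]
force: [-0.0, 0.7, 0.0]
grip_width: 0.0616
t 6.15 tcp [0.4619 0.0571 0.034 ] jawyaw 68.31 x-axis [ 0.0209  0.0199 -0.9996] grip pt [0.4615 0.0567 0.0527] F [-0.   0.7  0. ] q [-26.1   5.8  17.3 122.   -3.4  51.1  61.5]
```

```bash
python3 -m pendant '{"xyz":[[0,0,0.01],[0,0,0.02],[0,0,0.03],[0,0,0.03],[0,0,0.03],[0,-0.02,0.01],[0,-0.04,0],[0,-0.05,0]],"turn":[0,0,0,0,0,0,0,0]}'; python3 st.py
```

```text
time_s: 7.15
tool_pos: [0.4562, -0.0572, 0.1664]
tool_rot: [73.7, 88.9, 52.3]
force: [0.2, 0.1, -3.6]
grip_width: 0.0611
t 7.15 tcp [ 0.4562 -0.0572  0.1664] jawyaw 68.68 x-axis [ 0.012   0.0156 -0.9998] grip pt [ 0.4559 -0.0575  0.1851] F [ 0.2  0.1 -3.6] q [-20.7  -4.3  24.4 114.5   0.9  68.8  72. ]
```

```bash
python3 -m pendant '{"xyz":[[0.002,-0.05,0],[0.001,-0.05,0],[0.001,-0.05,0],[0,-0.05,0],[0,-0.04,0],[0,-0.01,-0.01],[0,0,-0.02]],"turn":[0,0,0,0,0,0,0]}'; python3 st.py; python3 look.py w3.png cork_mat pot_round tray_round pot_oblong
```

```text
time_s: 8.02
tool_pos: [0.447, -0.3288, 0.1321]
tool_rot: [99.1, 89.4, 76.9]
force: [0.5, 0.9, -3.3]
grip_width: 0.0612
t 8.03 tcp [ 0.447  -0.3288  0.1321] jawyaw 67.8 x-axis [ 0.0025  0.0109 -0.9999] grip pt [ 0.4469 -0.329   0.1508] F [ 0.5  0.9 -3.3] q [ -2.3  12.6  41.1 104.5  -9.6  66.5 109.8]
[[0.379, 0.884, 0.273], [0.926, -0.365, -0.101], [0.01, 0.291, -0.957]] [ 0.373 -0.299  0.295]
cork_mat [([0.4633, -0.316, -0.0002], 0.78)]
pot_round [([0.443, -0.1282, -0.0013], 0.65), ([0.4511, -0.3313, 0.103], 0.57)]
tray_round []
pot_oblong [([0.6332, -0.1229, 0.0143], 0.8)]
```

View pics/w3.png

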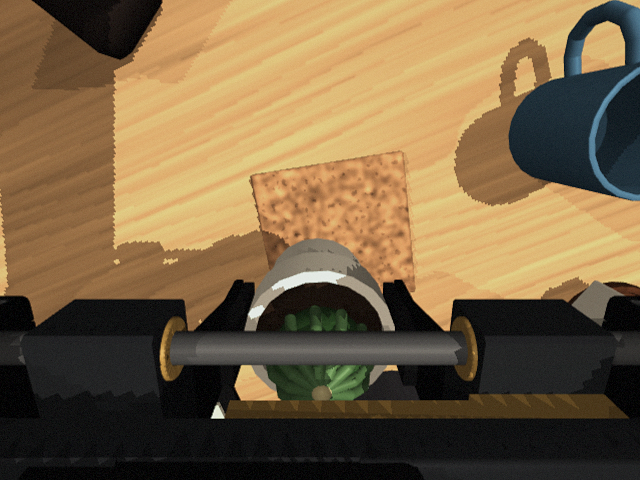

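```bash
python3 -m pendant '{"xyz":[[0.012,0.010,-0.02],[0,0,-0.03],[0,0,-0.02],[0,0,-0.01],[0,0,0]],"turn":[0,0,0,0,0]}'; python3 st.py
```

```text
time_s: 8.9
tool_pos: [0.4662, -0.3098, 0.0492]
tool_rot: [84.7, 89.1, 63.2]
force: [-0.7, -0.1, -3.1]
grip_width: 0.0613
t 8.9 tcp [ 0.4662 -0.3098  0.0492] jawyaw 68.49 x-axis [ 0.0072  0.0143 -0.9999] grip pt [ 0.466  -0.3101  0.0679] F [-0.7 -0.1 -3.1] q [ -1.5  19.1  38.4 108.2 -15.   57.7 112. ]
```

```bash
python3 -m pendant '{"xyz":[[-0.003,-0.004,-0.006],[-0.003,-0.003,-0.005],[0,0,-0.002]],"turn":[0,0,0]}'; python3 st.py
```

```text
time_s: 9.28
tool_pos: [0.4611, -0.318, 0.0371]
tool_rot: [72.9, 89.1, 51.4]
force: [-0.8, 0.0, -3.1]
grip_width: 0.0611
t 9.28 tcp [ 0.4611 -0.318   0.0371] jawyaw 68.5 x-axis [ 0.0103  0.0129 -0.9999] grip pt [ 0.4609 -0.3182  0.0558] F [-0.8  0.  -3.1] q [ -0.2  20.   38.2 108.7 -15.9  56.3 113.7]
```

```bash
python3 -m pendant '{"xyz":[[0,0,-0.002],[0,0,-0.002]],"turn":[0,0]}'; python3 st.py;  python3 -m pendant '{"xyz":[[0,0,-0.001]],"turn":[0]}'
```

```text
time_s: 9.52
tool_pos: [0.4614, -0.3184, 0.0334]
tool_rot: [69.6, 89.0, 48.0]
force: [-0.3, -0.2, -2.6]
grip_width: 0.0611
t 9.53 tcp [ 0.4614 -0.3184  0.0334] jawyaw 68.47 x-axis [ 0.0114  0.0127 -0.9999] grip pt [ 0.4612 -0.3186  0.0521] F [-0.3 -0.2 -2.6] q [-1.000e-01  2.030e+01  3.810e+01  1.089e+02 -1.620e+01  5.590e+01
  1.139e+02]
time_s: 9.65
tool_pos: [0.4615, -0.3184, 0.033]
tool_rot: [70.6, 89.0, 49.0]
force: [-4.0, 1.6, 7.8]
grip_width: 0.0616
```

Contact (Fz went from −3 to +8 N). Release, then lift.

```bash
python3 -m pendant '{"xyz":[[0,0,0],[0,0,0],[0,0,0],[0,0,0]],"turn":[0,0,0,0]}' 1; python3 st.py
```

```text
time_s: 10.15
tool_pos: [0.4633, -0.3193, 0.0344]
tool_rot: [58.0, 88.9, 36.5]
force: [-0.2, -0.1, 0.2]
grip_width: 0.0856
t 10.15 tcp [ 0.4633 -0.3193  0.0344] jawyaw 68.49 x-axis [ 0.0152  0.0113 -0.9998] grip pt [ 0.463  -0.3195  0.0531] F [-0.2 -0.1  0.2] q [ -0.   20.3  38.1 108.7 -16.3  55.8 114. ]
```

```bash
python3 -m pendant '{"xyz":[[0,0,0.02],[0,0,0.04],[0,0,0.05],[0,0.02,0.04],[0.01,0.04,0.02],[0.02,0.055,0],[0.02,0.055,0],[0.02,0.055,0],[0.02,0.055,0],[0.02,0.055,0]],"turn":[0,0,0,0,0,-0.05,-0.1,-0.1,-0.1,-0.03]}'; python3 st.py
```

```text
time_s: 11.4
tool_pos: [0.5742, 0.0158, 0.2262]
tool_rot: [41.7, 88.0, -3.4]
force: [0.2, -0.0, 0.0]
grip_width: 0.0871
t 11.4 tcp [0.5742 0.0158 0.2262] jawyaw 44.88 x-axis [ 0.0357 -0.0021 -0.9994] grip pt [0.5735 0.0158 0.2449] F [ 0.2 -0.   0. ] q [-28.5   7.6  26.5  96.7  -3.3  74.5  43.5]
```

```bash
python3 -m pendant '{"xyz":[[0.012,0.05,0],[0.014,0.05,0],[0.014,0.045,0],[0.014,0.04,-0.01],[0.005,0.02,-0.02],[0,0,0]],"turn":[0,0,0,0,0.02,0]}'; python3 st.py;python3 look.py w4.png pot_square tray_oblong
```

```text
time_s: 12.15
tool_pos: [0.6352, 0.2318, 0.2033]
tool_rot: [44.1, 87.5, 0.5]
force: [-0.3, -0.3, -0.9]
grip_width: 0.087
t 12.15 tcp [0.6352 0.2318 0.2033] jawyaw 46.39 x-axis [ 4.44e-02  4.00e-04 -9.99e-01] grip pt [0.6344 0.2318 0.2219] F [-0.3 -0.3 -0.9] q [-38.   20.6  19.8  83.8  -6.3  74.4  28.4]
[[0.69, 0.678, 0.253], [0.723, -0.66, -0.202], [0.03, 0.323, -0.946]] [0.57  0.288 0.363]
pot_square [([0.6437, 0.2607, 0.0075], 0.97)]
tray_oblong []
```

View pics/w4.png

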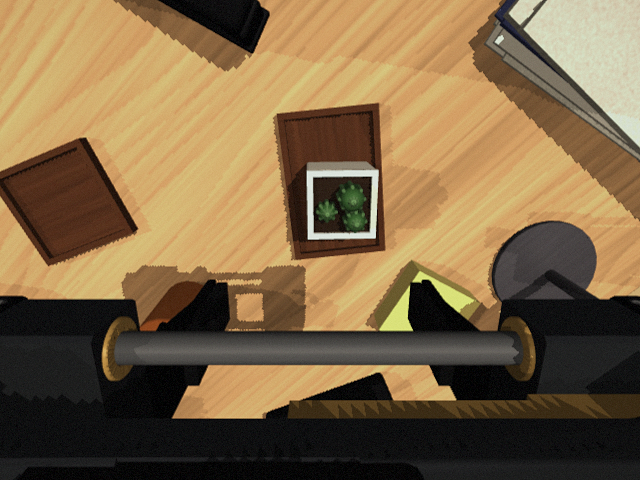

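```bash
python3 -m pendant '{"xyz":[[0,0,0],[0,0,0],[0,0,0],[0,0,0],[0,0,0],[0,0,0],[0,0,0],[0,0,0]],"turn":[0,0,0,0,0,0,0,0]}'; python3 st.py
python3 - <<'E'
from fit import *
T=np.load('pics/w4_T.npy')
print('pot_sq',auto('wrist',T,[(308,170),(378,170),(377.5,239),(307.5,240)],.058,.058,.064))
print('tray_ob',auto('wrist',T,[(277,115),(296,259),(384,249),(379,104)],.142,.092,.012))
print('tray_sq',auto('wrist',T,[(0,178),(84,139),(137,231),(49,265)],.096,.096,.012))
E
```

```text
time_s: 13.3
tool_pos: [0.6381, 0.2239, 0.2088]
tool_rot: [45.5, 87.0, 1.2]
force: [-0.7, -0.2, -0.4]
grip_width: 0.0872
t 13.3 tcp [0.6381 0.2239 0.2088] jawyaw 45.76 x-axis [ 0.0517  0.0011 -0.9987] grip pt [0.6372 0.2239 0.2275] F [-0.7 -0.2 -0.4] q [-37.7  20.2  20.1  83.8  -6.1  74.4  28.4]
pot_sq ([0.0564, 0.0589, 0.06, 0.0594], (array([0.6437, 0.259 ]), np.float64(46.75), array([-0.7,  1. ,  1.2,  0.2, -1.4, -0.7,  0.9, -0.6])))
tray_ob ([0.1398, 0.0901, 0.1391, 0.0919], (array([0.637 , 0.2607]), np.float64(-37.98), array([-0.4, -1.2, -0.6,  1.1,  1.2,  1.8, -0.1, -0.9])))
tray_sq ([0.0902, 0.0934, 0.0989, 0.0907], (array([0.4741, 0.0657]), np.float64(66.54), array([-6.5, -2. ,  1.6, -0.3,  1.6,  2.5,  3.8,  0.7])))
```

```bash
python3 - <<'E'
from h import *
def s():
    o=readout.get_obs(); print(o['time_s'],o['tool_pos'].round(4),o['qpos'].round(3),o['joint_velocities'].round(2),o['effort'].round(1))
s(); read_camera('wrist'); s(); read_camera('wrist'); s()
E
for i in 1 2 3; do python3 -m pendant '{"xyz":[[0,0,0]],"turn":[0]}' >/dev/null; python3 -c "
from h import *
o=readout.get_obs(); print(o['time_s'],o['tool_pos'].round(4),o['qpos'].round(3),o['joint_velocities'].round(2),o['effort'].round(1))"; done
```

```text
13.3 [0.6381 0.2239 0.2088] [-37.659  20.184  20.116  83.753  -6.145  74.449  28.373] [-0.05  0.   -0.08 -0.06 -0.06  0.01  0.02] [  0.  -48.6   4.1 -31.1   0.   -0.2  -0. ]
13.35 [0.6381 0.2239 0.2088] [-37.658  20.185  20.117  83.751  -6.144  74.447  28.373] [ 0.03 -0.    0.15  0.01  0.06 -0.03  0.05] [  0.1 -48.6   4.2 -31.1   0.   -0.2  -0. ]
13.4 [0.6381 0.2239 0.2088] [-37.66   20.182  20.117  83.751  -6.144  74.447  28.375] [-0.08 -0.02 -0.08 -0.07 -0.03 -0.14 -0.04] [  0.  -48.5   4.1 -31.1   0.   -0.2  -0. ]
13.525 [0.6381 0.2239 0.2088] [-37.659  20.184  20.116  83.751  -6.144  74.446  28.375] [-0.15  0.08 -0.09  0.08  0.01  0.02 -0.07] [ -0.  -48.5   4.1 -31.1   0.   -0.2  -0. ]
13.65 [0.6381 0.2239 0.2088] [-37.661  20.185  20.115  83.751  -6.145  74.447  28.372] [ 0.08  0.    0.03 -0.01 -0.12  0.04  0.04] [ -0.  -48.5   4.1 -31.1   0.   -0.2  -0. ]
13.775 [0.6381 0.2239 0.2088] [-37.661  20.186  20.114  83.749  -6.143  74.446  28.37 ] [ 0.05  0.07  0.12  0.02 -0.02 -0.07 -0.02] [ -0.  -48.5   4.1 -31.1   0.   -0.2  -0. ]
```

```bash
python3 -m pendant '{"xyz":[[0,0,0.06],[0,0,0.06],[0,0,0],[0,0,0],[0,0,0]],"turn":[0,0,0,0,0]}'>/dev/null; python3 st.py; python3 -m pendant '{"xyz":[[0,0,-0.01],[0,0,-0.02],[0,0,-0.02],[0,0,-0.02],[0,0,-0.02],[0,0,-0.02],[0,0,-0.01],[0,0,-0.005]],"turn":[0,0,0,0,0,0,0,0]}'>/dev/null; python3 st.py
```

```text
t 14.4 tcp [0.6363 0.2233 0.3291] jawyaw 45.75 x-axis [ 4.740e-02 -8.000e-04 -9.989e-01] grip pt [0.6354 0.2233 0.3478] F [0.1 0.3 0.5] q [-37.5  18.4  20.8  72.4  -5.6  87.7  28. ]
t 15.4 tcp [0.6308 0.2217 0.1868] jawyaw 45.75 x-axis [ 0.0317 -0.0079 -0.9995] grip pt [0.6302 0.2218 0.2055] F [ 0.  -0.9  0.5] q [-37.7  20.9  20.   85.3  -6.2  73.4  28.4]
```

```bash
python3 -m pendant '{"xyz":[[0.007,0.02,0.06],[0.007,0.018,0.06],[0,0,0],[0,0,0]],"turn":[0.01,0,0,0]}'>/dev/null; python3 st.py; python3 -m pendant '{"xyz":[[0,0,-0.01],[0,0,-0.02],[0,0,-0.02],[0,0,-0.02],[0,0,-0.02],[0,0,-0.02],[0,0,-0.01],[0,0,-0.005]],"turn":[0,0,0,0,0,0,0,0]}'>/dev/null; python3 st.py
```

```text
t 15.9 tcp [0.642  0.2585 0.3059] jawyaw 46.24 x-axis [ 0.0247 -0.0111 -0.9996] grip pt [0.6416 0.2587 0.3246] F [ 0.1  0.3 -0.1] q [-38.7  22.1  20.   70.2  -6.3  87.8  26.3]
t 16.9 tcp [0.636  0.2525 0.1636] jawyaw 45.98 x-axis [ 0.0089 -0.0193 -0.9998] grip pt [0.6358 0.2529 0.1823] F [0.4 0.2 0.6] q [-38.7  24.8  19.1  82.9  -7.   73.6  26.7]
```

```bash
python3 -m pendant '{"xyz":[[0.003,0.003,-0.01],[0.003,0.003,-0.02],[0.003,0.003,-0.02],[0.002,0.002,-0.015],[0.001,0,-0.01]],"turn":[0.006,0.006,0,0,0]}'>/dev/null; python3 st.py;python3 look.py w5.png pot_square
```

```text
t 17.52 tcp [0.6491 0.2648 0.0839] jawyaw 46.74 x-axis [ 0.0104 -0.0184 -0.9998] grip pt [0.6489 0.2651 0.1026] F [ 0.3  0.4 -0.9] q [-38.1  30.1  18.1  84.8  -8.5  66.4  27.8]
[[0.686, 0.693, 0.222], [0.728, -0.65, -0.219], [-0.007, 0.312, -0.95]] [0.589 0.324 0.245]
pot_square [([0.6485, 0.2592, 0.0093], 0.69)]
```

View pics/w5.png

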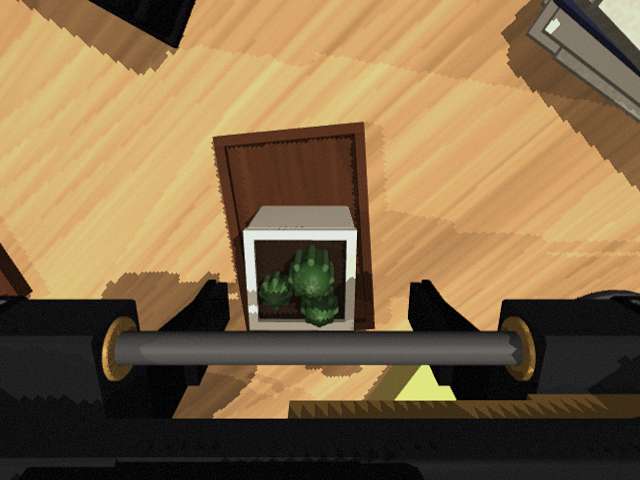

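```bash
python3 - <<'E'
from fit import *
T=np.load('pics/w5_T.npy')
print('pot_sq',auto('wrist',T,[(245,230),(357,229),(355,330),(247,330.5)],.058,.058,.064))
E
python3 -m pendant '{"xyz":[[-0.003,-0.003,-0.008],[-0.003,-0.003,-0.01],[0,0,-0.005]],"turn":[0,0,0]}'>/dev/null; python3 st.py
```

```text
pot_sq ([0.0571, 0.0588, 0.0604, 0.0588], (array([0.643, 0.259]), np.float64(46.54), array([-1.5, -0.2,  0.3,  1.3, -1.4, -0.1,  2.7, -1.3])))
t 18.0 tcp [0.6431 0.2576 0.0609] jawyaw 46.68 x-axis [ 0.0115 -0.0183 -0.9998] grip pt [0.6429 0.2579 0.0796] F [-0.4 -1.   0. ] q [-37.9  30.3  18.   87.3  -8.6  63.6  28.2]
```

```bash
python3 -m pendant '{"xyz":[[0,0.001,-0.01],[0,0,-0.01],[0,0,-0.007],[0,0,-0.003]],"turn":[0,0,0,0]}'>/dev/null; python3 st.py
```

```text
t 18.5 tcp [0.643  0.259  0.0288] jawyaw 46.7 x-axis [ 0.0116 -0.018  -0.9998] grip pt [0.6428 0.2593 0.0475] F [-0.1 -0.1  0.8] q [-37.7  32.3  17.5  88.5  -9.2  60.6  28.5]
```

```bash
python3 -m pendant '{"xyz":[[0,0,0],[0,0,0],[0,0,0],[0,0,0]],"turn":[0,0,0,0]}' 0 30; python3 st.py
```

```text
time_s: 19.0
tool_pos: [0.6431, 0.2587, 0.0292]
tool_rot: [-14.1, 88.8, -57.4]
force: [-1.6, -2.2, 0.4]
grip_width: 0.0579
t 19.0 tcp [0.6431 0.2587 0.0292] jawyaw 46.69 x-axis [ 0.0116 -0.0182 -0.9998] grip pt [0.6429 0.2591 0.0479] F [-1.6 -2.2  0.4] q [-37.7  32.2  17.5  88.4  -9.2  60.6  28.5]
```

```bash
python3 -m pendant '{"xyz":[[0,0,0.006],[0,0,0.02],[0,0,0.03],[0,0,0.03],[-0.005,-0.005,0.03],[-0.02,-0.02,0.015],[-0.03,-0.03,0],[-0.03,-0.04,0],[-0.03,-0.04,0],[-0.025,-0.03,0]],"turn":[0,0,0,0,0,0.1,0.1,0.1,0.054,0]}'>/dev/null; python3 st.py
```

```text
t 20.25 tcp [0.5004 0.0921 0.1737] jawyaw 67.84 x-axis [ 0.0262 -0.0083 -0.9996] grip pt [0.4999 0.0922 0.1924] F [ 0.5  0.1 -2.2] q [-33.2   1.5  19.6 108.5   0.3  68.7  54.1]
```

```bash
python3 -m pendant '{"xyz":[[-0.015,-0.015,0],[-0.008,-0.008,-0.01],[-0.003,-0.003,-0.02],[0,0,-0.02],[0,0,-0.02],[0,0,-0.015],[0,0,-0.01],[0,0,-0.004]],"turn":[0,0,0,0,0,0,0,0]}'>/dev/null; python3 st.py; python3 look.py w6.png tray_square pot_square
```

```text
t 21.25 tcp [0.4746 0.0637 0.0758] jawyaw 67.62 x-axis [ 0.0349 -0.0031 -0.9994] grip pt [0.4739 0.0638 0.0945] F [-1.1  0.7 -3.1] q [-31.6   3.3  21.  119.   -0.8  56.   57.4]
[[0.381, 0.873, 0.303], [0.924, -0.364, -0.115], [0.01, 0.324, -0.946]] [0.395 0.096 0.235]
tray_square [([0.4664, 0.0617, 0.0002], 0.87)]
pot_square [([0.4781, 0.064, 0.0533], 0.94)]
```

View pics/w6.png

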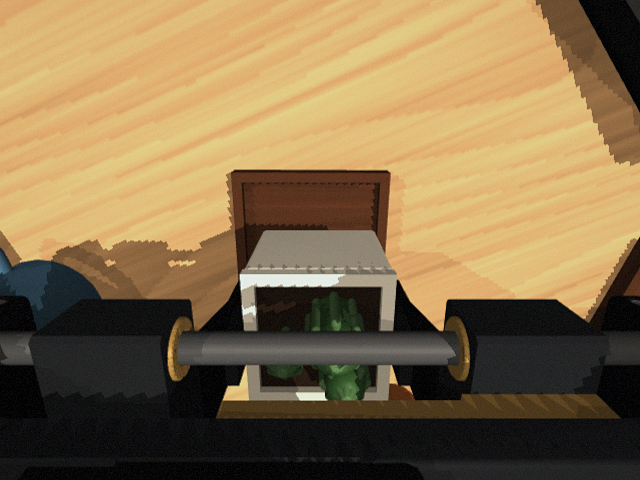

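Run:
```python
from fit import *
T=np.load('pics/w6_T.npy')
N=(None,None)
print(auto('wrist',T,[(232.5,171),(390,171),(388.5,240),N],.096,.096,.012)) if 0 else None
print(fitrect('wrist',T,[(-1,1,232.5,171),(1,1,390,171)],.096,.096,.012,[.47,.0625,np.radians(67)]))
# pot foot: gripper-frame
a=ray('wrist',T,262,231,.053);b=ray('wrist',T,378,231,.053);print(a,b,np.linalg.norm(a-b),np.degrees(np.arctan2(*(b-a)[1::-1])))
```

```text
(array([0.4697, 0.0629]), np.float64(67.5), array([-1.3,  0.1,  1.3,  0.1]))
[0.43841656 0.04847789 0.053     ] [0.46145815 0.1038443  0.053     ] 0.05996960435666301 67.40460554920732
```

```bash
python3 -m pendant '{"xyz":[[-0.003,-0.001,-0.01],[-0.003,-0.001,-0.01],[0,0,-0.008],[0,0,-0.006],[0,0,-0.003]],"turn":[0,0,0,0,0]}'>/dev/null; python3 st.py
```

```text
t 22.02 tcp [0.4692 0.0618 0.038 ] jawyaw 67.61 x-axis [ 0.0377 -0.002  -0.9993] grip pt [0.4685 0.0618 0.0567] F [-0.2  0.1 -3.6] q [-31.2   5.8  21.  121.6  -2.   50.9  58.5]
```

```bash
python3 -m pendant '{"xyz":[[0,0,-0.003],[0,0,-0.003],[0,0,-0.0015]],"turn":[0,0,0]}'>/dev/null; python3 st.py
```

```text
t 22.4 tcp [0.4696 0.0618 0.0302] jawyaw 67.62 x-axis [ 0.0382 -0.0019 -0.9993] grip pt [0.4689 0.0619 0.0489] F [-0.1  0.3 -3.7] q [-31.1   6.5  21.  121.9  -2.4  49.8  58.8]
```

```bash
for i in 1 2; do python3 -m pendant '{"xyz":[[0,0,-0.001]],"turn":[0]}'>/dev/null; python3 st.py;done
```

```text
t 22.52 tcp [0.4698 0.0618 0.0296] jawyaw 67.62 x-axis [ 0.0382 -0.0019 -0.9993] grip pt [0.4691 0.0619 0.0483] F [-2.8 -0.9  4.7] q [-31.1   6.6  21.  121.9  -2.5  49.7  58.9]
t 22.65 tcp [0.4699 0.0618 0.0295] jawyaw 67.62 x-axis [ 0.0379 -0.0018 -0.9993] grip pt [0.4692 0.0618 0.0482] F [-2.6 -0.4  8.9] q [-31.1   6.7  21.  121.9  -2.5  49.8  58.9]
```

```bash
python3 -m pendant '{"xyz":[[0,0,0],[0,0,0]],"turn":[0,0]}' - 3 >/dev/null; python3 st.py; python3 -m pendant '{"xyz":[[0,0,0],[0,0,0],[0,0,0]],"turn":[0,0,0]}' 1; python3 st.py
```

```text
t 22.9 tcp [0.4702 0.0619 0.0296] jawyaw 67.62 x-axis [ 0.0388 -0.0014 -0.9992] grip pt [0.4695 0.0619 0.0483] F [ 0.1 -0.3 -3.6] q [-31.1   6.7  21.  121.9  -2.5  49.7  58.9]
time_s: 23.28
tool_pos: [0.4716, 0.0623, 0.0305]
tool_rot: [21.4, 87.6, -1.0]
force: [0.0, -0.2, -0.5]
grip_width: 0.08
t 23.27 tcp [0.4716 0.0623 0.0305] jawyaw 67.62 x-axis [ 4.160e-02 -7.000e-04 -9.991e-01] grip pt [0.4709 0.0623 0.0492] F [ 0.  -0.2 -0.5] q [-31.1   6.6  21.  121.8  -2.5  49.7  58.9]
```

```bash
python3 -m pendant '{"xyz":[[0,0,0.02],[0,0,0.03],[0,0,0.05],[0.005,-0.01,0.06],[0.03,-0.035,0.06],[0.03,-0.035,0.06],[0.03,-0.035,0],[0.03,-0.03,0],[0.02,-0.02,0],[0,0,0]],"turn":[0,0,0,0,0.14,0.14,0.14,0.12,0.06,0]}'>/dev/null; python3 st.py; python3 look.py w7.png pot_oblong tray_round
```

```text
t 24.52 tcp [ 0.6081 -0.0957  0.299 ] jawyaw 103.37 x-axis [ 0.042   0.0198 -0.9989] grip pt [ 0.6073 -0.096   0.3176] F [-0.4  0.3 -0.1] q [-20.4  11.9  33.   84.6  -8.1  83.3 116.1]
[[-0.231, 0.917, 0.324], [0.973, 0.214, 0.086], [0.009, 0.335, -0.942]] [ 0.524 -0.117  0.458]
pot_oblong [([0.6329, -0.1231, 0.0134], 0.57)]
tray_round []
```

View pics/w7.png

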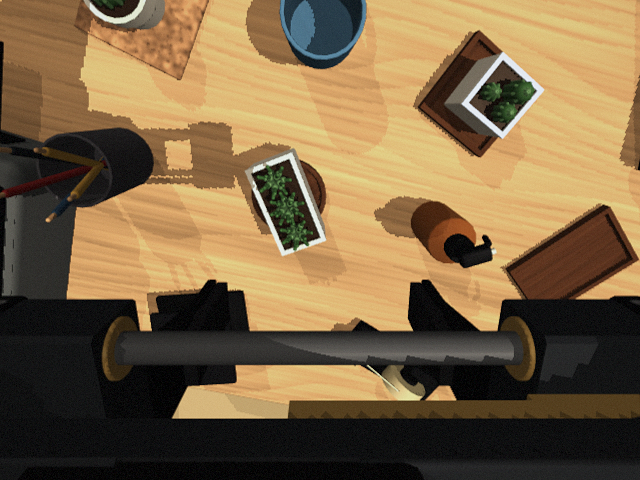

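Run:
```python
import cv2
im=cv2.imread('pics/w7.png')
cv2.imwrite('pics/a7.png',cv2.resize(im[135:270,225:345],None,fx=4,fy=4,interpolation=cv2.INTER_CUBIC))
cv2.imwrite('pics/b7.png',cv2.resize(im[20:165,405:555],None,fx=4,fy=4,interpolation=cv2.INTER_CUBIC))
```

```text
(no output)
```

View pics/a7.png

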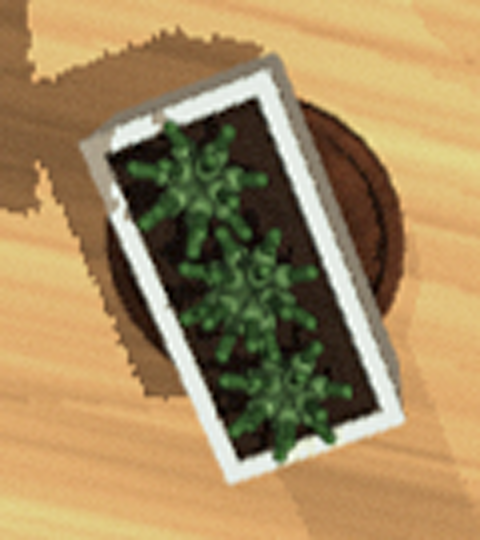

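View pics/b7.png

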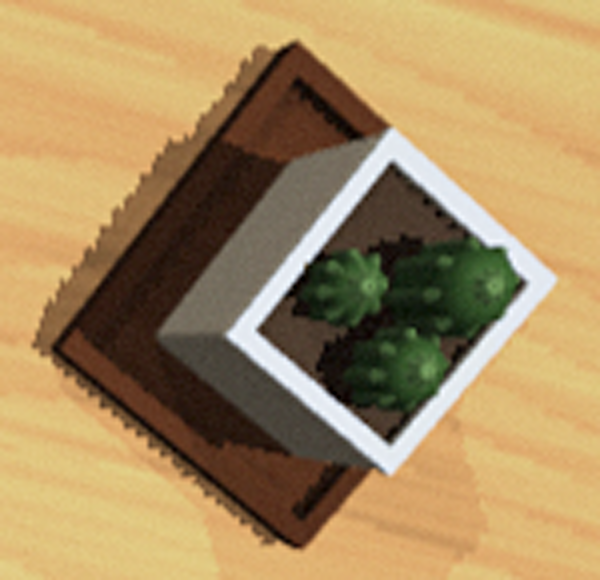

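Run:
```python
from fit import *
T=np.load('pics/w7_T.npy'); N=(None,None)
print('ob',auto('wrist',T,cr([(275,68),(403,420),(232,485),N],225,135),.104,.054,.064))
print('sqpot',auto('wrist',T,cr([(392,128),(556,280),(390,474),(228,335)],405,20),.058,.058,.064))
print('sqtray',auto('wrist',T,cr([(298,42),N,(300,548),(55,347)],405,20)[2:]+cr([(298,42),N],405,20),.096,.096,.012))
e=ray('wrist',T,*cr([(0,0)],0,0)[0],.012)
print('rtray ctr from edge pts',[ray('wrist',T,*q,.012)[:2].round(4) for q in cr([(405,230),(108,250),(345,115),(170,365)],225,135)])
```

```text
ob ([0.103, 0.0526], (array([ 0.6296, -0.1226]), np.float64(33.24), array([-0.3,  0.1,  1. ,  0.5, -0.7, -0.5])))
sqpot ([0.0575, 0.0573, 0.0573, 0.0574], (array([0.4708, 0.0631]), np.float64(67.43), array([ 0.1, -0.3,  0.5, -0.1, -0. ,  0.4, -0.6,  0.1])))
sqtray ([0.0962, 0.0961], (array([0.4702, 0.0614]), np.float64(-113.07), array([-0.2,  0.7,  0.5,  0. , -0.3, -0.6])))
rtray ctr from edge pts [array([ 0.6157, -0.081 ]), array([ 0.6426, -0.1681]), array([ 0.586 , -0.1066]), array([ 0.6746, -0.1428])]
```

```bash
python3 -m pendant '{"xyz":[[0.005,-0.006,-0.01],[0.005,-0.006,-0.02],[0.004,-0.006,-0.025],[0.003,-0.004,-0.025],[0.002,-0.002,-0.025],[0,0,-0.025],[0,0,-0.02],[0,0,-0.01],[0,0,-0.005]],"turn":[0.1,0.1,0.1,0.04,0,0,0,0,0]}'>/dev/null; python3 st.py
```

```text
t 25.8 tcp [ 0.6238 -0.102   0.1338] jawyaw 124.58 x-axis [ 0.036   0.0476 -0.9982] grip pt [ 0.6232 -0.1029  0.1525] F [ 0.2 -0.1  0.1] q [-15.3  19.7  29.5  94.8 -13.7  67.1 142.4]
```

```bash
python3 -m pendant '{"xyz":[[0.002,-0.006,-0.01],[0.002,-0.007,-0.015],[0.002,-0.006,-0.015],[0,-0.001,-0.01],[0,0,-0.005]],"turn":[-0.012,-0.012,0,0,0]}'>/dev/null; python3 st.py; python3 look.py w8.png pot_oblong
```

```text
t 26.43 tcp [ 0.6309 -0.1239  0.0763] jawyaw 123.07 x-axis [ 0.0394  0.0462 -0.9982] grip pt [ 0.6301 -0.1248  0.095 ] F [0.7 0.1 0. ] q [-12.7  24.2  29.1  96.3 -16.6  61.7 144.9]
[[-0.545, 0.79, 0.282], [0.838, 0.506, 0.203], [0.017, 0.347, -0.938]] [ 0.558 -0.174  0.234]
pot_oblong [([0.6296, -0.1252, 0.0158], 0.74)]
```

View pics/w8.png

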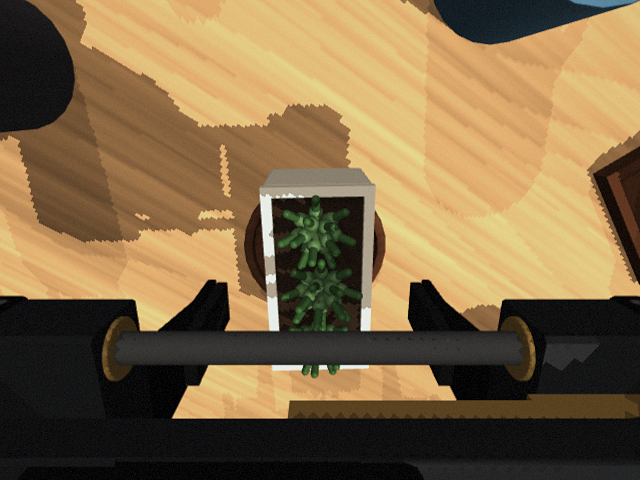

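```bash
python3 - <<'E'
from fit import *
T=np.load('pics/w8_T.npy')
print(auto('wrist',T,[(375,184.5),(368,369),(272,369.5),(261.5,187)],.104,.054,.064))
E
python3 -m pendant '{"xyz":[[0,0.0015,-0.01],[0,0,-0.01],[0,0,-0.01],[0,0,-0.008],[0,0,-0.004]],"turn":[0,0,0,0,0]}'>/dev/null; python3 st.py
```

```text
([0.1051, 0.054, 0.1037, 0.0527], (array([ 0.6302, -0.1231]), np.float64(33.57), array([ 1.4,  0.8,  0.1, -1. , -0.1,  0.3, -1.4, -0.2])))
t 27.15 tcp [ 0.6314 -0.1212  0.0325] jawyaw 123.16 x-axis [ 0.0407  0.0467 -0.9981] grip pt [ 0.6307 -0.122   0.0512] F [-0.4 -0.1 -0.6] q [-12.   27.   28.   98.2 -18.4  57.3 146.3]
```

```bash
python3 -m pendant '{"xyz":[[0,-0.001,-0.002],[0,0,0],[0,0,0],[0,0,0],[0,0,0]],"turn":[0,0,0,0,0]}' 0 35; python3 st.py
```

```text
time_s: 27.78
tool_pos: [0.6319, -0.1226, 0.0308]
tool_rot: [14.9, 86.4, 48.0]
force: [0.5, -0.8, -1.3]
grip_width: 0.0538
t 27.77 tcp [ 0.6319 -0.1226  0.0308] jawyaw 123.15 x-axis [ 0.0417  0.0463 -0.9981] grip pt [ 0.6311 -0.1234  0.0495] F [ 0.5 -0.8 -1.3] q [-11.9  27.1  28.   98.2 -18.5  57.1 146.4]
```

```bash
python3 -m pendant '{"xyz":[[0,0,0.006],[0,0,0.015],[0,0,0.03],[0,0,0.035],[0,0,0.035],[0,0,0.035],[0,0.01,0.03],[0,0.02,0.02],[0,0.03,0],[0,0.03,0]],"turn":[0,0,0,0,0,-0.05,-0.1,-0.14,-0.14,-0.14]}'; python3 st.py
```

```text
time_s: 29.02
tool_pos: [0.6244, -0.0356, 0.246]
tool_rot: [22.2, 86.6, 21.0]
force: [-0.2, 0.2, -5.2]
grip_width: 0.0538
t 29.02 tcp [ 0.6244 -0.0356  0.246 ] jawyaw 88.85 x-axis [ 0.0554  0.0213 -0.9982] grip pt [ 0.6233 -0.036   0.2646] F [-0.2  0.2 -5.2] q [-26.7  13.6  33.8  89.1  -9.3  76.7  96.9]
```

```bash
python3 -m pendant '{"xyz":[[0.002,0.04,0],[0.002,0.045,0],[0.002,0.045,0],[0.002,0.045,0],[0.002,0.04,0],[0.002,0.03,-0.01],[0.001,0.015,-0.015],[0,0.006,-0.02],[0,0,-0.02]],"turn":[-0.13,-0.13,-0.13,-0.12,-0.07,-0.03,0,0,0]}'; python3 st.py
```

```text
time_s: 30.15
tool_pos: [0.6329, 0.2387, 0.183]
tool_rot: [24.4, 86.7, -13.0]
force: [1.0, 0.1, -5.7]
grip_width: 0.0534
t 30.15 tcp [0.6329 0.2387 0.183 ] jawyaw 52.63 x-axis [ 0.0569 -0.0131 -0.9983] grip pt [0.6318 0.2389 0.2016] F [ 1.   0.1 -5.7] q [-47.1  22.2  30.2  85.9  -9.6  72.   36.3]
```

```bash
python3 -m pendant '{"xyz":[[0.002,0.008,-0.015],[0.002,0.008,-0.02],[0.001,0.005,-0.02],[0,0,-0.015],[0,0,-0.01],[0,0,-0.005]],"turn":[0,0,0,0,0,0]}'>/dev/null; python3 st.py; python3 look.py w9.png tray_oblong pot_oblong
```

```text
t 30.9 tcp [0.6373 0.2563 0.0895] jawyaw 52.37 x-axis [ 0.0528 -0.0172 -0.9985] grip pt [0.6363 0.2566 0.1082] F [ 0.1 -0.9 -5.3] q [-46.8  27.9  28.5  89.6 -12.2  63.5  36.2]
[[0.611, 0.74, 0.281], [0.791, -0.579, -0.196], [0.018, 0.342, -0.939]] [0.566 0.309 0.247]
tray_oblong []
pot_oblong [([0.6365, 0.2569, 0.076], 0.91)]
```

View pics/w9.png

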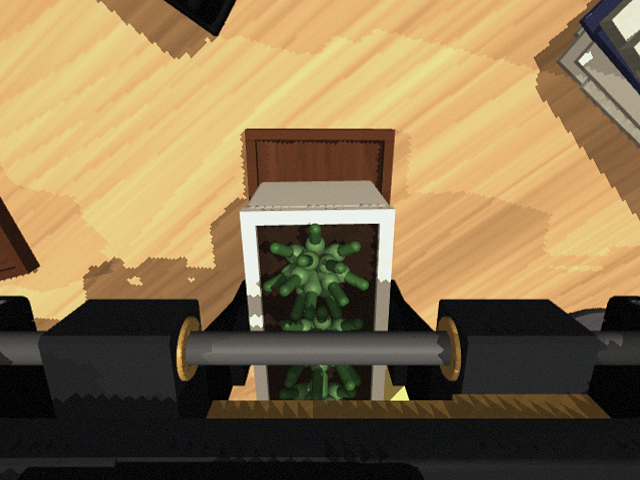

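Run:
```python
from fit import *
T=np.load('pics/w9_T.npy')
print(fitrect('wrist',T,[(-1,-1,246,130),(-1,1,394.5,130)],.142,.092,.012,[.636,.261,np.radians(-38)]))
a=ray('wrist',T,242,210,.1225);b=ray('wrist',T,395,210,.1225);m=(a+b)/2;d=(b-a)/np.linalg.norm(b-a);print(np.linalg.norm(b-a),np.degrees(np.arctan2(d[1],d[0])),m[:2]+.052*np.array([d[1],-d[0]]))
```

```text
(array([0.6372, 0.2611]), np.float64(-37.73), array([-1. ,  0.1,  1. ,  0.1]))
0.05342868292286456 52.05088946550457 [0.6357503  0.25798383]
```

```bash
python3 -m pendant '{"xyz":[[0.001,0.002,-0.01],[0,0.0015,-0.012],[0,0,-0.012],[0,0,-0.01],[0,0,-0.006],[0,0,-0.003]],"turn":[0,0,0,0,0,0]}'>/dev/null; python3 st.py
```

```text
t 31.8 tcp [0.6394 0.2606 0.0349] jawyaw 52.38 x-axis [ 0.0554 -0.0156 -0.9983] grip pt [0.6383 0.2609 0.0536] F [ 0.2 -1.1 -5.6] q [-46.1  31.4  27.4  91.5 -13.9  58.2  37. ]
```

```bash
python3 -m pendant '{"xyz":[[-0.0015,0,-0.003],[0,0,-0.003],[0,0,-0.002]],"turn":[0,0,0]}'>/dev/null; python3 st.py;  python3 -m pendant '{"xyz":[[0,0,-0.001]],"turn":[0]}'>/dev/null; python3 st.py
```

```text
t 32.17 tcp [0.6383 0.2607 0.0271] jawyaw 52.38 x-axis [ 0.0565 -0.0151 -0.9983] grip pt [0.6372 0.261  0.0458] F [ 0.   0.  -4.9] q [-46.   31.7  27.2  92.  -14.1  57.3  37. ]
t 32.3 tcp [0.6384 0.2607 0.0262] jawyaw 52.38 x-axis [ 0.0567 -0.0149 -0.9983] grip pt [0.6373 0.261  0.0448] F [-0.8 -0.1 -5. ] q [-46.   31.8  27.2  92.  -14.2  57.2  37.1]
```

```bash
for i in 1 2; do python3 -m pendant '{"xyz":[[0,0,-0.001]],"turn":[0]}'>/dev/null; python3 st.py;done
```

```text
t 32.42 tcp [0.6385 0.2608 0.0253] jawyaw 52.38 x-axis [ 0.057  -0.0148 -0.9983] grip pt [0.6374 0.2611 0.044 ] F [-0.6  0.5 -6.2] q [-46.   31.8  27.1  92.  -14.2  57.1  37.1]
t 32.55 tcp [0.6385 0.2609 0.025 ] jawyaw 52.39 x-axis [ 0.0568 -0.0146 -0.9983] grip pt [0.6374 0.2612 0.0436] F [-3.2 -0.1  1.8] q [-46.   31.9  27.1  92.  -14.2  57.1  37.1]
```

Contact at the expected height. One more small press, soften the grip, then open.

```bash
python3 -m pendant '{"xyz":[[0,0,-0.001],[0,0,-0.0005]],"turn":[0,0]}' - 5 >/dev/null; python3 st.py; python3 -m pendant '{"xyz":[[0,0,0],[0,0,0],[0,0,0],[0,0,0]],"turn":[0,0,0,0]}' 1; python3 st.py; python3 -m pendant '{"xyz":[[0,0,0.015],[0,0,0.03],[0,0,0.05],[0,0,0.06],[-0.005,-0.02,0.05],[-0.01,-0.04,0.02],[-0.01,-0.04,0],[0,-0.03,0],[0,0,0]],"turn":[0,0,0,0,0,0,0,0,0]}'>/dev/null; python3 st.py; python3 look.py w10.png pot_oblong tray_oblong pot_square
```

```text
t 32.8 tcp [0.6385 0.261  0.0249] jawyaw 52.4 x-axis [ 0.0567 -0.0142 -0.9983] grip pt [0.6375 0.2612 0.0435] F [-2.6 -0.8 -0.1] q [-46.   31.9  27.1  92.  -14.2  57.1  37.1]
time_s: 33.3
tool_pos: [0.6419, 0.2619, 0.027]
tool_rot: [27.4, 86.3, -10.2]
force: [-0.7, -0.9, -0.6]
grip_width: 0.0837
t 33.3 tcp [0.6419 0.2619 0.027 ] jawyaw 52.39 x-axis [ 0.0639 -0.0115 -0.9979] grip pt [0.6407 0.2621 0.0457] F [-0.7 -0.9 -0.6] q [-46.   31.8  27.2  91.9 -14.2  56.9  37.1]
t 34.42 tcp [0.6164 0.1269 0.27  ] jawyaw 52.35 x-axis [ 0.0755 -0.007  -0.9971] grip pt [0.615  0.127  0.2886] F [-0.8  1.   1.2] q [-43.5  12.6  34.   87.3  -6.   78.   42.9]
[[0.611, 0.732, 0.302], [0.791, -0.583, -0.187], [0.04, 0.353, -0.935]] [0.541 0.178 0.427]
pot_oblong [([0.6374, 0.2591, 0.0083], 0.89)]
tray_oblong []
pot_square [([0.4736, 0.0642, 0.0102], 0.67)]
```

View pics/w10.png

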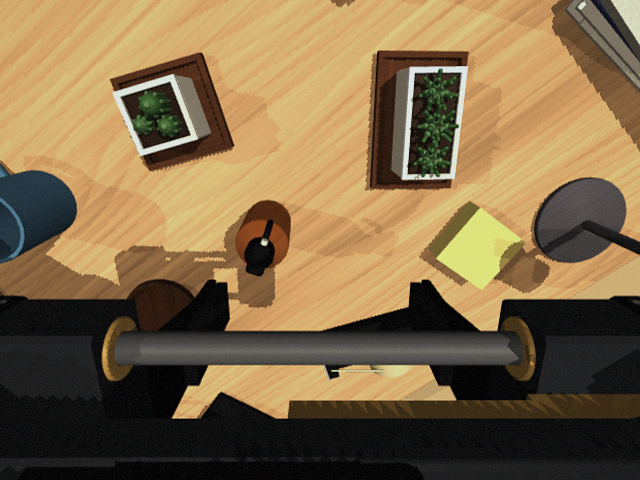

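Run:
```python
import cv2
im=cv2.imread('pics/w10.png')
cv2.imwrite('pics/a10.png',cv2.resize(im[40:200,360:480],None,fx=3.7,fy=3.7,interpolation=cv2.INTER_CUBIC))
```

```text
(no output)
```

View pics/a10.png

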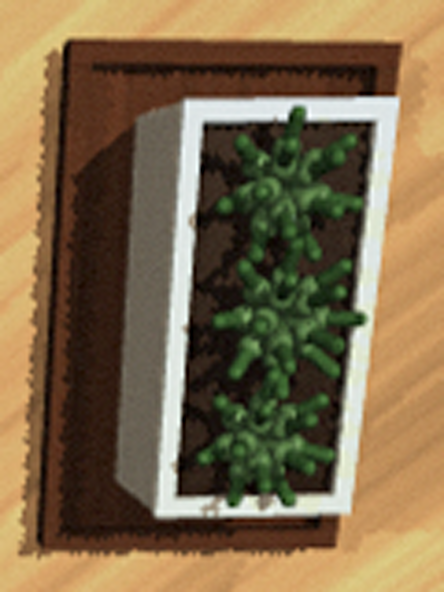

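Run:
```python
from fit import *
T=np.load('pics/w10_T.npy'); N=(None,None)
c=lambda l: cr(l,360,40,3.7)
print('pot',auto('wrist',T,c([(184,100),(155,517),(350,514),(399,97)]),.104,.054,.058))
print('tray',auto('wrist',T,c([(72,42),(45,545),(335,546),(403,44)]),.142,.092,.012))
```

```text
pot ([0.1038, 0.0541, 0.1043, 0.0539], (array([0.637, 0.263]), np.float64(-37.02), array([-0.1, -0.1,  0.1,  0.1, -0. , -0.2,  0.1,  0.2])))
tray ([0.1396, 0.0911, 0.1406, 0.0919], (array([0.6366, 0.261 ]), np.float64(-37.94), array([ 0. , -1. , -0.4,  1.4,  0.3,  0.7,  0.1, -0.6])))
```

```bash
python3 -m pendant '{"xyz":[[-0.01,-0.04,0.02],[-0.02,-0.055,0.02],[-0.02,-0.055,0.02],[-0.02,-0.055,0],[-0.02,-0.055,0],[-0.02,-0.055,0],[-0.02,-0.055,0],[-0.01,-0.03,0],[0,0,0]],"turn":[0,0,0,0,0,0,0,0,0]}'>/dev/null; python3 st.py; python3 look.py w11.png pot_round cork_mat tray_round
```

```text
t 35.75 tcp [ 0.4728 -0.2634  0.3281] jawyaw 54.21 x-axis [ 0.0717 -0.0082 -0.9974] grip pt [ 0.4714 -0.2632  0.3467] F [ 0.2  0.3 -0.1] q [-25.8  -1.9  52.5  93.5   0.1  83.8  80.9]
[[0.585, 0.752, 0.304], [0.81, -0.558, -0.18], [0.034, 0.352, -0.935]] [ 0.397 -0.214  0.485]
pot_round [([0.4673, -0.322, 0.0015], 0.75)]
cork_mat [([0.4631, -0.319, -0.0001], 0.85)]
tray_round [([0.6283, -0.1269, -0.0013], 0.59), ([0.4437, -0.1285, -0.0004], 0.36)]
```

View pics/w11.png

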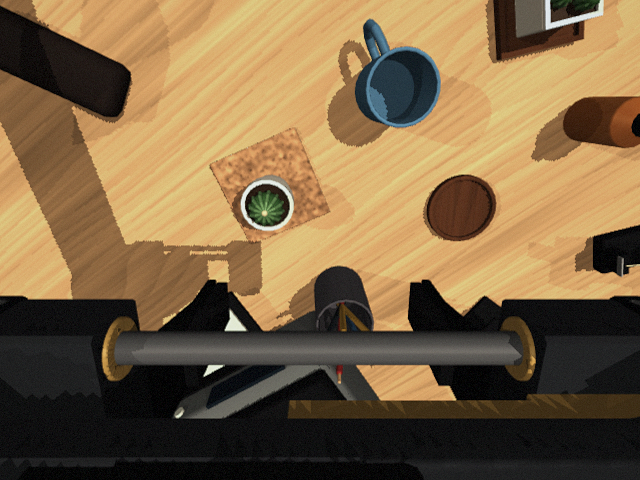

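```bash
python3 - <<'E'
from fit import *
T=np.load('pics/w11_T.npy')
print(ray('wrist',T,267,206,.063),ray('wrist',T,460.5,208,.012))
E
python3 -m pendant '{"xyz":[[0,-0.008,-0.01],[-0.002,-0.01,-0.02],[-0.002,-0.01,-0.025],[-0.002,-0.01,-0.025],[-0.001,-0.008,-0.025],[0,-0.005,-0.025],[0,0,-0.025],[0,0,-0.015],[0,0,-0.005]],"turn":[0,0,0,0,0,0,0,0,0]}'>/dev/null; python3 st.py
```

```text
[ 0.46472278 -0.31932114  0.063     ] [ 0.62848211 -0.12561579  0.012     ]
t 37.08 tcp [ 0.4705 -0.3049  0.1415] jawyaw 55.54 x-axis [ 0.067  -0.0059 -0.9977] grip pt [ 0.4692 -0.3048  0.1601] F [-0.  -0.4  0.9] q [-18.3  11.7  55.6 106.6 -12.9  63.9  97.4]
```

```bash
python3 -m pendant '{"xyz":[[0,0,0.06],[0,0,0.06],[0,0,0],[0,0,0]],"turn":[0,0,0,0]}'>/dev/null; python3 st.py;python3 -m pendant '{"xyz":[[0,0,-0.01],[0,0,-0.02],[0,0,-0.02],[0,0,-0.02],[0,0,-0.02],[0,0,-0.02],[0,0,-0.01],[0,0,-0.005]],"turn":[0,0,0,0,0,0,0,0]}'>/dev/null; python3 st.py
```

```text
t 37.58 tcp [ 0.4709 -0.3038  0.2649] jawyaw 55.66 x-axis [ 0.0672 -0.0062 -0.9977] grip pt [ 0.4696 -0.3037  0.2835] F [-0.6  0.4  0.2] q [-22.5   4.3  57.2  97.1  -5.7  77.2  91.2]
t 38.58 tcp [ 0.4638 -0.3002  0.1231] jawyaw 55.53 x-axis [ 0.0505 -0.0011 -0.9987] grip pt [ 0.4629 -0.3002  0.1417] F [1.1 0.  1.8] q [-18.5  12.9  55.9 108.  -13.9  62.9  98.1]
```

```bash
for i in 1 2; do python3 -m pendant '{"xyz":[[0.003,-0.004,0.06],[0.003,-0.004,0.06],[0,0,0],[0,0,0]],"turn":[0,0,0,0]}'>/dev/null; python3 -m pendant '{"xyz":[[0,0,-0.01],[0,0,-0.02],[0,0,-0.02],[0,0,-0.02],[0,0,-0.02],[0,0,-0.02],[0,0,-0.01],[0,0,-0.005]],"turn":[0,0,0,0,0,0,0,0]}'>/dev/null; python3 st.py;done
```

```text
t 40.08 tcp [ 0.4608 -0.3032  0.1021] jawyaw 55.39 x-axis [ 0.0302  0.006  -0.9995] grip pt [ 0.4602 -0.3033  0.1208] F [-0.4 -0.4 -0.5] q [-17.   16.   55.6 108.3 -16.4  62.3 100.4]
t 41.58 tcp [ 0.4577 -0.306   0.0813] jawyaw 55.25 x-axis [ 0.0101  0.0134 -0.9999] grip pt [ 0.4575 -0.3062  0.1   ] F [-0.4  0.   0.6] q [-15.4  19.   54.9 108.5 -18.7  61.7 102.4]
```

```bash
python3 look.py w12.png pot_round
```

```text
[[0.57, 0.782, 0.25], [0.821, -0.549, -0.155], [0.016, 0.293, -0.956]] [ 0.391 -0.261  0.244]
pot_round [([0.4644, -0.3217, 0.0067], 0.97)]
```

View pics/w12.png

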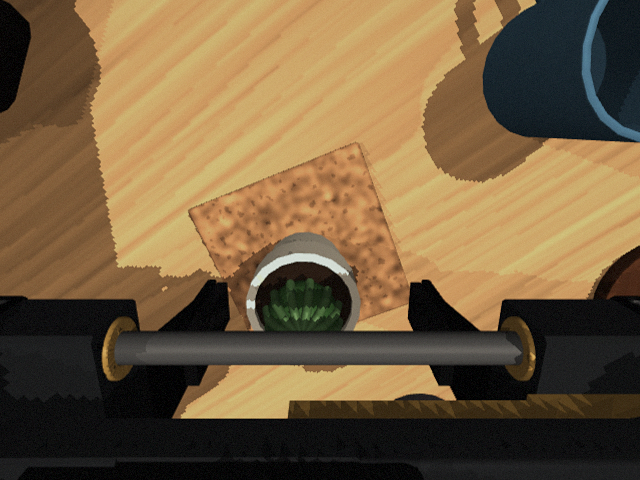

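```bash
python3 - <<'E'
from fit import *
T=np.load('pics/w12_T.npy')
print(ray('wrist',T,303,308.5,.063), ray('wrist',T,303,253,.063),np.degrees(np.arctan2(T[1,0],T[0,0])))
E
python3 -m pendant '{"xyz":[[0.002,-0.006,-0.008],[0.002,-0.006,-0.008],[0.001,-0.001,-0.006],[0,0,-0.005]],"turn":[0,0,0,0]}'>/dev/null; python3 st.py
```

```text
[ 0.46526694 -0.31968511  0.063     ] [ 0.43939165 -0.3012411   0.063     ] 55.21241920132949
t 42.17 tcp [ 0.4648 -0.321   0.0547] jawyaw 55.27 x-axis [ 0.014   0.0118 -0.9998] grip pt [ 0.4645 -0.3212  0.0734] F [0.  0.8 0.2] q [-11.7  23.   52.9 107.9 -22.4  59.6 105.9]
```

```bash
python3 -m pendant '{"xyz":[[0,0.0015,-0.008],[0,0,-0.008],[0,0,-0.005]],"turn":[0,0,0]}'>/dev/null; python3 st.py; python3 -m pendant '{"xyz":[[0,0,0],[0,0,0],[0,0,0],[0,0,0]],"turn":[0,0,0,0]}' 0 30; python3 st.py
```

```text
t 42.55 tcp [ 0.4647 -0.319   0.0321] jawyaw 55.29 x-axis [ 0.0138  0.0123 -0.9998] grip pt [ 0.4644 -0.3192  0.0508] F [ 0.5  0.5 -0.4] q [-10.7  24.7  51.6 108.9 -24.2  57.4 107.1]
time_s: 43.05
tool_pos: [0.4645, -0.3193, 0.0321]
tool_rot: [75.6, 89.0, 40.9]
force: [-1.1, -0.5, -1.9]
grip_width: 0.0615
t 43.05 tcp [ 0.4645 -0.3193  0.0321] jawyaw 55.28 x-axis [ 0.0136  0.0118 -0.9998] grip pt [ 0.4643 -0.3195  0.0508] F [-1.1 -0.5 -1.9] q [-10.7  24.7  51.7 108.9 -24.2  57.4 107.1]
```

```bash
python3 -m pendant '{"xyz":[[0,0,0.006],[0,0,0.02],[0,0,0.03],[0,0,0.025],[0.015,0.018,0.02],[0.025,0.03,0.005],[0.03,0.035,0],[0.03,0.035,0],[0.025,0.03,0],[0.015,0.018,0]],"turn":[0,0,0,0,0,0,0,0,0,0]}'>/dev/null; python3 st.py
```

```text
t 44.3 tcp [ 0.6057 -0.1508  0.1524] jawyaw 54.76 x-axis [ 0.021   0.013  -0.9997] grip pt [ 0.6053 -0.1511  0.1711] F [ 0.6 -0.4 -3.3] q [-28.5  22.8  51.4  94.7 -19.9  70.8  81.9]
```

```bash
python3 -m pendant '{"xyz":[[0.008,0.009,-0.01],[0.006,0.006,-0.015],[0.003,0.003,-0.02],[0,0,-0.02],[0,0,-0.015],[0,0,-0.01],[0,0,-0.004]],"turn":[0,0,0,0,0,0,0]}'>/dev/null; python3 st.py; python3 look.py w13.png tray_round pot_round
```

```text
t 45.17 tcp [ 0.6197 -0.1364  0.0509] jawyaw 54.44 x-axis [ 0.0162  0.0105 -0.9998] grip pt [ 0.6194 -0.1366  0.0696] F [-0.5  0.1 -3.3] q [-26.1  30.3  47.2  98.3 -25.8  61.9  83.9]
[[0.582, 0.773, 0.253], [0.813, -0.56, -0.161], [0.017, 0.299, -0.954]] [ 0.552 -0.09   0.213]
tray_round []
pot_round [([0.6194, -0.1371, 0.0273], 0.62)]
```

View pics/w13.png

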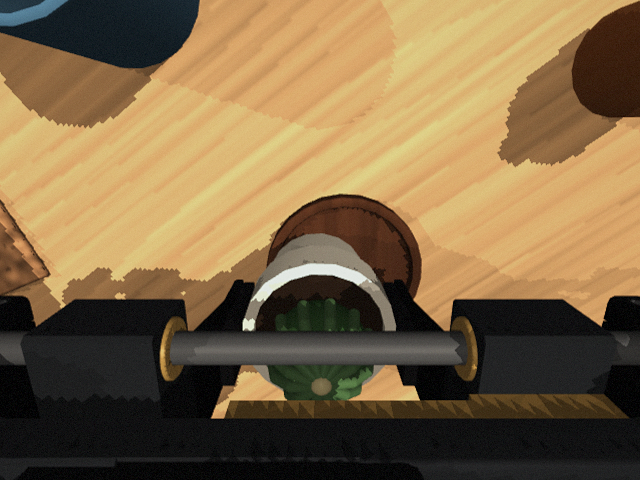

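```bash
python3 - <<'E'
from fit import *
T=np.load('pics/w13_T.npy')
P=np.array([ray('wrist',T,u,v,.012)[:2] for u,v in [(421,265),(345,195),(270,248),(395,212),(300,206),(416,245)]])
s=least_squares(lambda c:np.linalg.norm(P-c,axis=1)-.046,[.63,-.125]);print(s.x,s.fun)
E
python3 -m pendant '{"xyz":[[0.005,0.006,0],[0.004,0.005,0],[0.001,0.001,-0.003]],"turn":[0,0,0]}'>/dev/null; python3 st.py
```

```text
[ 0.63063464 -0.12460789] [-7.87217229e-05  6.08728840e-06 -1.33859241e-03  1.71300892e-04
  7.99900179e-04 -9.33437614e-04]
t 45.7 tcp [ 0.633 -0.123  0.051] jawyaw 54.53 x-axis [ 0.0219  0.0108 -0.9997] grip pt [ 0.6326 -0.1232  0.0697] F [ 0.3 -0.2 -2.6] q [-26.7  31.2  46.7  97.  -26.3  62.   82.8]
```

Tray centre is (0.630, −0.1245); correct and lower.

```bash
python3 -m pendant '{"xyz":[[-0.002,-0.001,-0.004],[-0.001,0,-0.004],[0,0,-0.004],[0,0,-0.003]],"turn":[0,0,0,0]}'>/dev/null; python3 st.py
```

```text
t 46.2 tcp [ 0.6293 -0.1241  0.0347] jawyaw 54.53 x-axis [ 0.021   0.0106 -0.9997] grip pt [ 0.6289 -0.1243  0.0534] F [ 0.3  0.5 -3. ] q [-26.2  31.9  46.2  98.1 -27.1  60.4  83.5]
```

```bash
for i in 1 2 3; do python3 -m pendant '{"xyz":[[0.0004,0,-0.001]],"turn":[0]}'>/dev/null; python3 st.py;done
```

```text
t 46.33 tcp [ 0.6295 -0.1242  0.0333] jawyaw 54.52 x-axis [ 0.0205  0.0106 -0.9997] grip pt [ 0.6291 -0.1244  0.052 ] F [-0.1 -0.7 -3.9] q [-26.2  32.1  46.1  98.1 -27.2  60.3  83.5]
t 46.45 tcp [ 0.6299 -0.1244  0.033 ] jawyaw 54.51 x-axis [ 0.0202  0.011  -0.9997] grip pt [ 0.6295 -0.1246  0.0517] F [-4.2  1.6  8.7] q [-26.1  32.1  46.1  98.  -27.2  60.4  83.6]
t 46.58 tcp [ 0.6299 -0.1244  0.033 ] jawyaw 54.5 x-axis [ 0.0192  0.0119 -0.9997] grip pt [ 0.6295 -0.1246  0.0517] F [-4.9  1.   6. ] q [-26.   32.2  46.   97.9 -27.3  60.5  83.6]
```

```bash
python3 -m pendant '{"xyz":[[0,0,-0.0005],[0,0,-0.0005]],"turn":[0,0]}' - 5 >/dev/null; python3 st.py; python3 -m pendant '{"xyz":[[0,0,0],[0,0,0],[0,0,0],[0,0,0]],"turn":[0,0,0,0]}' 1; python3 st.py; python3 -m pendant '{"xyz":[[0,0,0.015],[0,0,0.03],[0,0,0.04],[0,0,0.05],[0,0,0.05],[0,0.01,0.04],[-0.01,0.04,0.02],[0,0.04,0],[0,0.02,0],[0,0,0]],"turn":[0,0,0,0,0,0,0,0,0,0]}'>/dev/null; python3 st.py; python3 look.py w14.png pot_round tray_round;  python3 - <<'E'
from h import *
for c in ['scene','side']:
    im,T=snap(c,c+'1.png')
    for n in ['pot_round','pot_square','pot_oblong','tray_round','tray_square','tray_oblong','mug','mister','pencil_cup']:
        r=pinpoint(c,n)
        print(n,[( (T@np.r_[q['at'],1])[:3].round(3).tolist(),round(q['score'],2)) for q in r[:1]])
E
```

```text
t 46.83 tcp [ 0.6301 -0.1245  0.033 ] jawyaw 54.5 x-axis [ 0.0198  0.0124 -0.9997] grip pt [ 0.6297 -0.1247  0.0517] F [-2.5  1.3  4.2] q [-26.   32.2  46.   97.9 -27.3  60.5  83.7]
time_s: 47.32
tool_pos: [0.6321, -0.1249, 0.0335]
tool_rot: [60.3, 88.5, 24.8]
force: [0.3, 0.1, -0.7]
grip_width: 0.086
t 47.33 tcp [ 0.6321 -0.1249  0.0335] jawyaw 54.5 x-axis [ 0.0239  0.0111 -0.9997] grip pt [ 0.6316 -0.1251  0.0522] F [ 0.3  0.1 -0.7] q [-26.   32.2  46.   97.9 -27.3  60.3  83.6]
t 48.58 tcp [ 0.6206 -0.0157  0.2975] jawyaw 54.15 x-axis [ 0.0349  0.0116 -0.9993] grip pt [ 0.62   -0.0159  0.3161] F [-0.1  0.1 -0.4] q [-42.6  15.8  52.3  84.3 -13.5  84.1  63.7]
[[0.586, 0.764, 0.27], [0.81, -0.564, -0.161], [0.029, 0.313, -0.949]] [0.55  0.031 0.458]
pot_round [([0.6296, -0.124, 0.0053], 0.68), ([0.6391, 0.2586, 0.0057], 0.35)]
tray_round []
pot_round [([0.629, -0.125, 0.002], 0.92)]
pot_square [([0.47, 0.062, 0.007], 0.56)]
pot_oblong [([0.637, 0.262, 0.002], 0.67)]
tray_round []
tray_square [([0.467, 0.061, -0.001], 0.79)]
tray_oblong [([0.634, 0.259, 0.0], 0.6)]
mug [([0.444, -0.125, 0.003], 0.84)]
mister [([0.622, 0.061, 0.001], 0.64)]
pencil_cup [([0.628, -0.325, 0.0], 0.56)]
pot_round [([0.627, -0.127, 0.01], 0.89)]
pot_square [([0.467, 0.065, 0.008], 0.71)]
pot_oblong [([0.634, 0.261, 0.006], 0.82)]
tray_round [([0.627, -0.127, 0.01], 0.59)]
tray_square [([0.469, 0.057, -0.0], 0.8)]
tray_oblong [([0.64, 0.261, 0.004], 0.82)]
mug [([0.443, -0.128, 0.001], 0.58)]
mister [([0.624, 0.059, -0.0], 0.79)]
pencil_cup [([0.631, -0.326, -0.0], 0.7)]
```

View pics/w14.png

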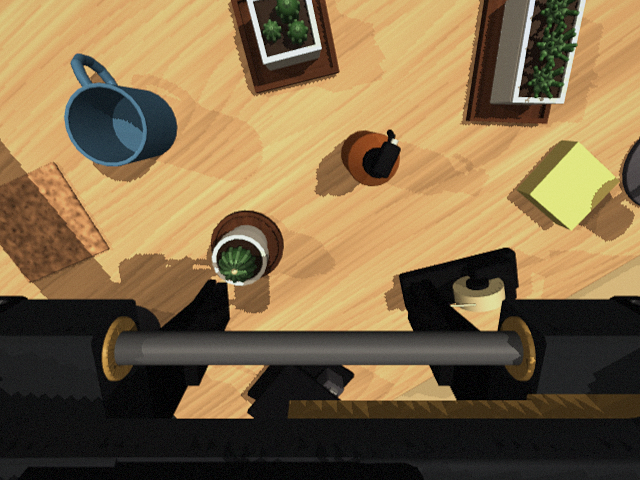

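View pics/side1.png

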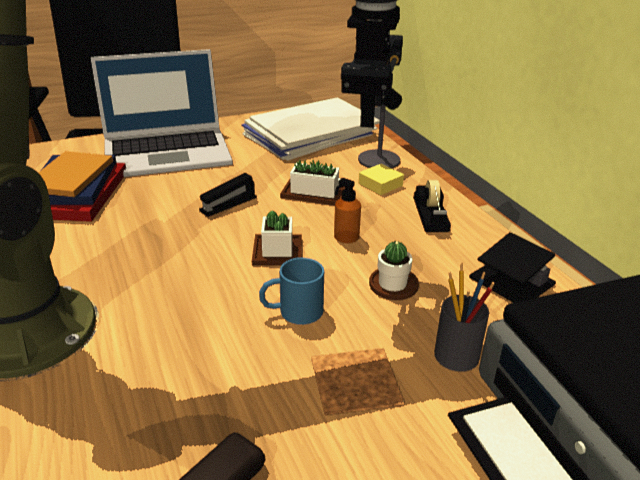

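View pics/scene1.png

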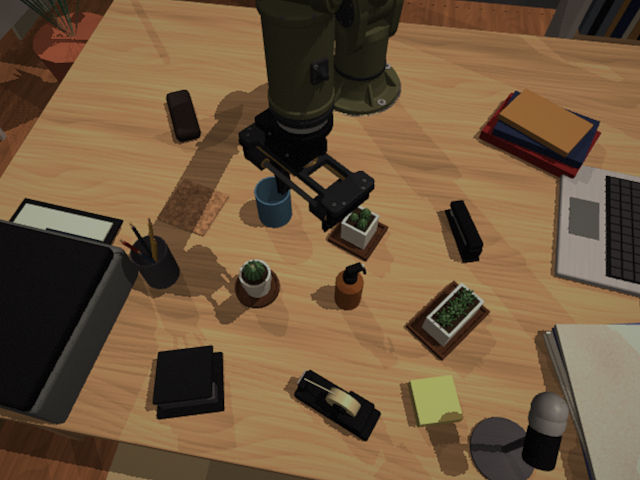

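In the final pictures each planter stands centred in its own tray. In the side view they are round at (394,270), square at (277,238) and oblong at (315,183). The mug, spray bottle and pencil cup show at the same pixels as at the start. Handing in.

```bash
python3 -c "
from cell import sign_off,readout
o=readout.get_obs(); print(o['time_s'],o['joint_velocities'].round(2)); print(sign_off())"
```

```text
49.725 [ 0.02 -0.1  -0.04  0.16 -0.01 -0.04  0.1 ]
the job is handed in; nothing more can be done
None
```

All three planters are now on their own trays, and I handed the job in at about 49.7 s of the 112 s. I parked the round pot on the cork mat, moved the square pot to the square tray and the oblong pot to the oblong tray, then put the round pot on the round tray. I lowered each one in small steps until the wrist force showed contact (under 10 N), then eased the grip and opened the jaws.

**Last checks:**
- **Square pot:** it measured 1 to 2 mm off the tray centre and about 0.5° out of line.
- **Oblong pot:** it measured about 2 mm off centre and 0.9° out of line, which is about the limit of the camera calibration.
- **Round pot:** I let go about 0.5 mm from the measured tray centre. The networks' later readings put it within 1 to 4 mm.
- **Mug, spray bottle and pencil cup:** they show no visible shift in the side and scene pictures. The networks' positions match the starting ones to within a few millimetres, about their own accuracy.

**What disagreed:**
- **Gripper tilt:** fast moves and stops left the gripper up to about 4° off vertical. I mostly worked that off before gripping, but the square pot came down about 1.5° off level before it settled. I saw no tilt in the final pictures.
- **Networks:** they differed from my own fits by up to about 5 mm, and they missed some trays in the wrist pictures.

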